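# Change over the slide station and lock it

## Robot

A 7-joint arm with a two-finger parallel gripper is mounted at the origin on the work surface. World frame = base frame: x ahead of the robot, y to its left, z up, the work surface at z = 0. Lengths are in m, angles in rad, forces in N, time in s.
With the tool pointing down it reaches from about 0.425 to 0.925 m from the base axis. Payload 6.8 kg.
Tool frame: the origin (TCP) lies at the very end of the fingers, on their centre line; the grasp point (between the pads) lies bot.grip_depth behind it (bot.grip_depth is the distance from the TCP to the grasp point, in m); z points along the fingers, y is the line along which they close (so a half turn about z gives the same grasp; the last joint's range is limited). The gripper opens to 85 mm and grips with 20 to 120 N. Pads are 22 mm wide; open, the fingers measure 114 mm over their backs; the gripper's body (76 mm by 85 mm) begins 54 mm behind the grasp point. The pads swing forward as they close: fully open they stand 13 mm farther back than shut.
Start: joints at [1.125, 0.477, 0.022, 1.555, -0.011, 1.109, -0.083], TCP at [0.224, -0.637, 0.198] pointing down, gripper open.
Joint ranges: [-2.96, 2.96], [-0.34, 2.1], [-1.41, 1.46], [0.24, 2.44], [-1.37, 4.51], [0.17, 1.92], [-2.96, 2.96]. Speed limits (rad/s): [2.39, 2.39, 3.14, 3.14, 3.14, 3.14, 3.14].

## Interface

Orientations are given as a unit quaternion [w, x, y, z].
In Python, from station import bot gives the robot as it stands.
- The arm moves only by the tool send_rows, never from a script. Its arguments are lists of equal length, an entry for each row: "slide": the shift along the tool's x, y, z in mm, a list of three; "roll": the turn about the tool's z in degrees; "claw": the opening, from 0 (shut) to 1 (fully open). A call has exactly 8 rows; each row is the pose to reach, as a shift and turn from the pose commanded when the call began, along the tool's axes at that moment; what a row does not reach only later rows make up. A row lasts 1/12 s, in which the tool goes at most 41.7 mm and 7.16 degrees, less where a joint would pass 70% of its speed; a pose out of reach is approached as far as the arm can. A call with a gripper value outside its range is refused whole. The fingers move at their own pace and stop on an object; "force" is the grip in N (left out, the last holds). Time passes only in rows, so rows that repeat a pose let the fingers close, or fill a call up. It gives the time, the measured TCP pose, the force, the opening and the grip force at its end, in the units of the state.
- bot.get_obs(): the state, without advancing time (a new reading comes with each control period).
- bot.read_camera(name): name is "side" or "top" or "wrist"; returns the picture (384x512x3 uint8, red, green, blue); there is no depth.
- bot.camera_model(name): a dict with "camera_matrix" (3x3 intrinsics, pixels), "camera_from_world" (4x4, takes a point from world to camera coordinates). Camera axes: x right, y down, z forward; pixel columns grow to the right and rows downward; lengths in m; the calibration is good to about 2 mm. A picture is of the moment at which its call begins: read the wrist's pose just before it. camera_model takes no time and is no camera call; for the wrist camera it gives the pose at the moment of the call.
- bot.hand_in(): hands the job in; it is judged then, once.
The state is a dict: "t": time; "q": joint angles; "joint_vel": joint speeds; "joint_torque": joint torques, N m; "eef_pos": TCP position; "tool_rot": TCP orientation; "contact_force": force on the tool from outside, world axes, zero at the start; "torque": the same for the moment, N m; "gripper_width": opening from 0.0 (shut) to 1.0 (fully open); "grasp_force": force on a finger pad.
Only numpy, scipy, OpenCV 4.12 (cv2) and the standard library are available. Lean on these libraries where they do the work, as an engineer would, in place of code of your own. Each camera call takes 0.05 s, during which the arm holds its last target. There are 200 camera calls.

## Task

Take every used slide carrier out of the station's bays and lay it flat on the grey mat, then slide every fresh carrier lying on the bench fully home into a bay of its own, against the back stop. When all are in, press the station's locking lever down until it clicks and stays down by itself. Leave the other things on the bench where they stand, without knocking them over.

Things in the scene. Friction and masses are not known exactly. Their poses are not given: they have to be found in the camera images.
- station: fixed slide station on the bench, 140 mm deep (x) x 251 mm wide (y), with three side-by-side bays 80 mm apart and a locking lever along its right (-y) side, 172 mm from the middle. Origin: underside, midway along a carrier lying home in the middle bay. x points into the bays, away from their open mouths, which face the robot (yaw within 8 degrees)
- mouth (a point): front edge of the bays' floor, middle bay, 65 mm before the origin, 10 mm above the bench. Bays: slots 69 mm wide (a carrier is 66); partitions 11 mm thick rise to 35 mm above the bench, from x = -55 mm of the station on, with pointed lead-in noses to x = -60.5 mm. Back stop at x = 50.5 mm
- hood (a point): top front edge of the grey hood over the inner part of the bays (station x = 8 mm on), 60 mm above the bench; its underside is 27 mm above the bench. The handle fin of a carrier stays outside, in front of it
- gate_bar (a point): steel gate bar across the mouths (station x = -63 to -58 mm), as built: level with the floor while the lever is up. Pressing the lever raises it 10 mm behind carriers that are home, so that nothing can go in or out. No carrier may lie over it then
- bay0 (a point): left (+y) bay: point on its floor where the origin of a carrier lies when it is fully home against the back stop; axes as the station's
- bay1 (a point): middle bay: point on its floor where the origin of a carrier lies when it is fully home against the back stop; axes as the station's
- bay2 (a point): right (-y) bay: point on its floor where the origin of a carrier lies when it is fully home against the back stop; axes as the station's
- lever (a joint): locking lever on the station's right (-y) side: steel arm with a level hinge (along y) at its far end. 0 rad = up (sprung; start), grows as pressed down, end stop at 0.535 rad. A detent resists from 0.34 rad (3 to 4 N at the pad before it, 12 N in it); press to the end stop. Let go, it then rests at 0.50 rad; let go before 0.45 rad it springs up again.
- lever_pad (a point): middle of the top face of the lever's white press pad, 38 x 36 mm, at its near (-x) end; about 124 mm above the bench when up, 61 mm when down. It moves on a 132 mm arc about lever_hinge. Press it down from above with closed fingers, following the arc.
- lever_hinge (a point): the lever's hinge axis, 50 mm above the bench
- fresh0: fresh white slide carrier: slab 100 (x) x 66 (y) x 12 mm, 0.09-0.19 kg, with two glass slides and an upright handle fin 36 (x) x 12 mm (y) centred at x = -28 mm, top at z = 54 mm. Origin: centre of the underside; x to the end that enters first. Pinch the fin from above across y. Starts flat on the bench to the left, x within 35 degrees of the station's. Two or three are present.
- fresh1: fresh white slide carrier: slab 100 (x) x 66 (y) x 12 mm, 0.09-0.19 kg, with two glass slides and an upright handle fin 36 (x) x 12 mm (y) centred at x = -28 mm, top at z = 54 mm. Origin: centre of the underside; x to the end that enters first. Pinch the fin from above across y. Starts flat on the bench to the left, x within 35 degrees of the station's. Two or three are present.
- fresh2: fresh white slide carrier: slab 100 (x) x 66 (y) x 12 mm, 0.09-0.19 kg, with two glass slides and an upright handle fin 36 (x) x 12 mm (y) centred at x = -28 mm, top at z = 54 mm. Origin: centre of the underside; x to the end that enters first. Pinch the fin from above across y. Starts flat on the bench to the left, x within 35 degrees of the station's. Two or three are present.
- used0: used white slide carrier: slab 100 (x) x 66 (y) x 12 mm, 0.09-0.19 kg, with two glass slides and an upright handle fin 36 (x) x 12 mm (y) centred at x = -28 mm, top at z = 54 mm. Origin: centre of the underside; x to the end that enters first. Pinch the fin from above across y. Starts in bay0, drawn out by 1 to 12 mm. Two of the three are present.
- used1: used white slide carrier: slab 100 (x) x 66 (y) x 12 mm, 0.09-0.19 kg, with two glass slides and an upright handle fin 36 (x) x 12 mm (y) centred at x = -28 mm, top at z = 54 mm. Origin: centre of the underside; x to the end that enters first. Pinch the fin from above across y. Starts in bay1, drawn out by 1 to 12 mm. Two of the three are present.
- used2: used white slide carrier: slab 100 (x) x 66 (y) x 12 mm, 0.09-0.19 kg, with two glass slides and an upright handle fin 36 (x) x 12 mm (y) centred at x = -28 mm, top at z = 54 mm. Origin: centre of the underside; x to the end that enters first. Pinch the fin from above across y. Starts in bay2, drawn out by 1 to 12 mm. Two of the three are present.
- mat: fixed grey mat, 180 (x) x 220 (y) x 4 mm, flat on the bench to the right. Origin: centre of its underside. Two carriers fit side by side along its y.
- bottle: bystander: amber screw-cap jar, 64 mm across, 140 mm tall. Origin: centre of its underside
- beaker: bystander: glass beaker, 70 mm across, 85 mm tall. Origin: centre of its underside
- dishes: bystander: stack of clear petri dishes, 90 mm across, 34 mm tall. Origin: centre of its underside
- tape: bystander: roll of paper tape lying flat, 90 mm across, 24 mm tall. Origin: centre of its underside
- timer: bystander: small bench timer lying flat, 60 x 75 x 22 mm. Origin: centre of its underside
Mind the look-alikes: they are no part of the job. What is shaped like the used0 but green or purple is not meant. What is shaped like the used1 but green is not meant.

How it is judged:
On the way, in this order (a step that is already met when the one before it is completed fails the run):
1. all used carriers lie on the mat and all fresh carriers are fully home in bays, with the lever still up (x of used0 in the frame of mat between -0.09 and 0.09 m and y of used0 in the frame of mat between -0.11 and 0.11 m and height (world z) of each of used0, used1, used2 below 0.012 m and angle between each of used0, used1, used2's own z axis and vertical below 0.1 rad and x of used1 in the frame of mat between -0.09 and 0.09 m and y of used1 in the frame of mat between -0.11 and 0.11 m and x of used2 in the frame of mat between -0.09 and 0.09 m and y of used2 in the frame of mat between -0.11 and 0.11 m and ((x of fresh0 in the frame of bay0 between -0.005 and 0.006 m and y of fresh0 in the frame of bay0 between -0.006 and 0.006 m and z of fresh0 in the frame of bay0 between -0.004 and 0.006 m and angle between fresh0's own z axis and vertical below 0.08 rad) or (x of fresh0 in the frame of bay1 between -0.005 and 0.006 m and y of fresh0 in the frame of bay1 between -0.006 and 0.006 m and z of fresh0 in the frame of bay1 between -0.004 and 0.006 m and angle between fresh0's own z axis and vertical below 0.08 rad) or (x of fresh0 in the frame of bay2 between -0.005 and 0.006 m and y of fresh0 in the frame of bay2 between -0.006 and 0.006 m and z of fresh0 in the frame of bay2 between -0.004 and 0.006 m and angle between fresh0's own z axis and vertical below 0.08 rad)) and ((x of fresh1 in the frame of bay0 between -0.005 and 0.006 m and y of fresh1 in the frame of bay0 between -0.006 and 0.006 m and z of fresh1 in the frame of bay0 between -0.004 and 0.006 m and angle between fresh1's own z axis and vertical below 0.08 rad) or (x of fresh1 in the frame of bay1 between -0.005 and 0.006 m and y of fresh1 in the frame of bay1 between -0.006 and 0.006 m and z of fresh1 in the frame of bay1 between -0.004 and 0.006 m and angle between fresh1's own z axis and vertical below 0.08 rad) or (x of fresh1 in the frame of bay2 between -0.005 and 0.006 m and y of fresh1 in the frame of bay2 between -0.006 and 0.006 m and z of fresh1 in the frame of bay2 between -0.004 and 0.006 m and angle between fresh1's own z axis and vertical below 0.08 rad)) and ((x of fresh2 in the frame of bay0 between -0.005 and 0.006 m and y of fresh2 in the frame of bay0 between -0.006 and 0.006 m and z of fresh2 in the frame of bay0 between -0.004 and 0.006 m and angle between fresh2's own z axis and vertical below 0.08 rad) or (x of fresh2 in the frame of bay1 between -0.005 and 0.006 m and y of fresh2 in the frame of bay1 between -0.006 and 0.006 m and z of fresh2 in the frame of bay1 between -0.004 and 0.006 m and angle between fresh2's own z axis and vertical below 0.08 rad) or (x of fresh2 in the frame of bay2 between -0.005 and 0.006 m and y of fresh2 in the frame of bay2 between -0.006 and 0.006 m and z of fresh2 in the frame of bay2 between -0.004 and 0.006 m and angle between fresh2's own z axis and vertical below 0.08 rad)) and value of joint lever below 0.1 rad), for 0.2 s.
2. the lever is pressed down past its detent (((x of fresh0 in the frame of bay0 between -0.005 and 0.006 m and y of fresh0 in the frame of bay0 between -0.006 and 0.006 m and z of fresh0 in the frame of bay0 between -0.004 and 0.006 m and angle between fresh0's own z axis and vertical below 0.08 rad) or (x of fresh0 in the frame of bay1 between -0.005 and 0.006 m and y of fresh0 in the frame of bay1 between -0.006 and 0.006 m and z of fresh0 in the frame of bay1 between -0.004 and 0.006 m and angle between fresh0's own z axis and vertical below 0.08 rad) or (x of fresh0 in the frame of bay2 between -0.005 and 0.006 m and y of fresh0 in the frame of bay2 between -0.006 and 0.006 m and z of fresh0 in the frame of bay2 between -0.004 and 0.006 m and angle between fresh0's own z axis and vertical below 0.08 rad)) and ((x of fresh1 in the frame of bay0 between -0.005 and 0.006 m and y of fresh1 in the frame of bay0 between -0.006 and 0.006 m and z of fresh1 in the frame of bay0 between -0.004 and 0.006 m and angle between fresh1's own z axis and vertical below 0.08 rad) or (x of fresh1 in the frame of bay1 between -0.005 and 0.006 m and y of fresh1 in the frame of bay1 between -0.006 and 0.006 m and z of fresh1 in the frame of bay1 between -0.004 and 0.006 m and angle between fresh1's own z axis and vertical below 0.08 rad) or (x of fresh1 in the frame of bay2 between -0.005 and 0.006 m and y of fresh1 in the frame of bay2 between -0.006 and 0.006 m and z of fresh1 in the frame of bay2 between -0.004 and 0.006 m and angle between fresh1's own z axis and vertical below 0.08 rad)) and ((x of fresh2 in the frame of bay0 between -0.005 and 0.006 m and y of fresh2 in the frame of bay0 between -0.006 and 0.006 m and z of fresh2 in the frame of bay0 between -0.004 and 0.006 m and angle between fresh2's own z axis and vertical below 0.08 rad) or (x of fresh2 in the frame of bay1 between -0.005 and 0.006 m and y of fresh2 in the frame of bay1 between -0.006 and 0.006 m and z of fresh2 in the frame of bay1 between -0.004 and 0.006 m and angle between fresh2's own z axis and vertical below 0.08 rad) or (x of fresh2 in the frame of bay2 between -0.005 and 0.006 m and y of fresh2 in the frame of bay2 between -0.006 and 0.006 m and z of fresh2 in the frame of bay2 between -0.004 and 0.006 m and angle between fresh2's own z axis and vertical below 0.08 rad)) and value of joint lever above 0.46 rad), for 0.2 s.
At the end, for the whole second after the job is handed in: Every fresh carrier present lies flat in a bay within 5 mm of the back stop; every used carrier present lies flat on the bare mat (not on another carrier), its middle over the mat; the lever stays down past its detent (over 0.46 rad); all at rest (all of step 2 and x of used0 in the frame of mat between -0.09 and 0.09 m and y of used0 in the frame of mat between -0.11 and 0.11 m and height (world z) of each of used0, used1, used2 below 0.012 m and angle between each of used0, used1, used2's own z axis and vertical below 0.1 rad and x of used1 in the frame of mat between -0.09 and 0.09 m and y of used1 in the frame of mat between -0.11 and 0.11 m and x of used2 in the frame of mat between -0.09 and 0.09 m and y of used2 in the frame of mat between -0.11 and 0.11 m and linear speed of each of fresh0, fresh1, fresh2, used0, used1, used2 below 0.02 m/s); the robot touches nothing.
It fails at once if a bystander is moved more than 60 mm (distance of any of bottle, beaker, dishes, tape, timer from where it was at the start of the episode above 0.06 m).
It fails at once if the jar or beaker is tipped over (angle between any of bottle, beaker's own z axis and vertical above 0.6 rad).
Of fresh0, fresh1, fresh2 only 2 to 3 are there at a start; the rules pass over those that are not, and their reading is None.
Of used0, used1, used2 only 2 to 2 are there at a start; the rules pass over those that are not, and their reading is None.
At some moment in a run one of used0, used1, used2 may be knocked a few centimetres aside while the robot is not near it.
Once in a run the grip may slacken for a moment while it holds something.
It also fails if it takes over 208 s, if anything falls off the work surface, if the arm or the gripper's body presses on something with over 40 N, if the wrist force passes 120 N, or if a joint passes its speed limit or range.

## Working session

There is one attempt and no reset: what is moved stays moved. The work goes in short steps, Python scripts to look and compute and a tool call to move; the robot and the scene stay as the last step left them, time stands still between calls to the robot, and variables do not carry over. Pictures are saved under pics/ and viewed, at most 14 in all, crops included, and the job is handed in when it is done.

Besides the shell and the picture viewer there is one more tool, called by a JSON object that holds its "fn" and its "kwargs", one argument or row to a line. send_rows: Moves the arm, as the interface text tells. Its arguments: {"type":"object","properties":{"slide":{"type":"array","items":{"type":"array","items":{"type":"number"}}},"roll":{"type":"array","items":{"type":"number"}},"claw":{"type":"array","items":{"type":"number"}},"force":{"type":"number"}},"required":["slide","roll","claw"]}

```bash
mkdir -p pics; ls; python3 - <<'E'
from station import bot
import cv2,numpy as np
o=bot.get_obs();print(o['t'],o['eef_pos'],o['tool_rot'],o['gripper_width'],bot.grip_depth)
for n in ['top','side']:
    cv2.imwrite(f'pics/{n}0.png',cv2.resize(bot.read_camera(n)[:,:,::-1],(800,600),interpolation=cv2.INTER_CUBIC))
    m=bot.camera_model(n);print(np.round(m['camera_matrix'],1),np.round(m['camera_from_world'],3))
E
```

```text
pics
0.0 [ 0.22348499 -0.63623622  0.19661829] [-9.02156459e-04  9.85765857e-01  1.68121427e-01 -2.18393685e-04] 1.0022385775259293 0.0187
[[427.6   0.  261.4]
 [  0.  427.6 191. ]
 [  0.    0.    1. ]] [[-0.023 -1.    -0.01   0.082]
 [-0.998  0.024 -0.061  0.539]
 [ 0.061  0.008 -0.998  1.513]
 [ 0.     0.     0.     1.   ]]
[[381.9   0.  256.9]
 [  0.  381.9 196.2]
 [  0.    0.    1. ]] [[-0.893 -0.451  0.012  0.495]
 [-0.34   0.656 -0.673  0.176]
 [ 0.296 -0.605 -0.739  1.288]
 [ 0.     0.     0.     1.   ]]
```

View pics/top0.png

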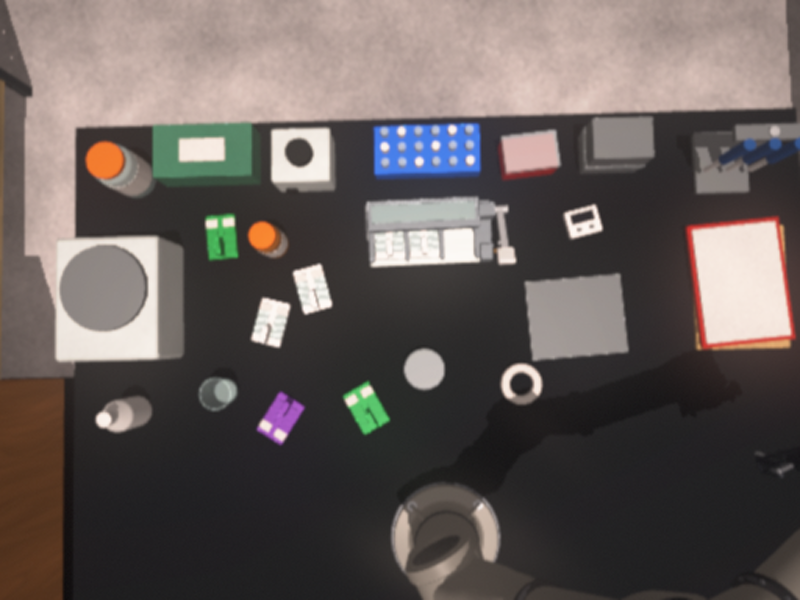

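View pics/side0.png

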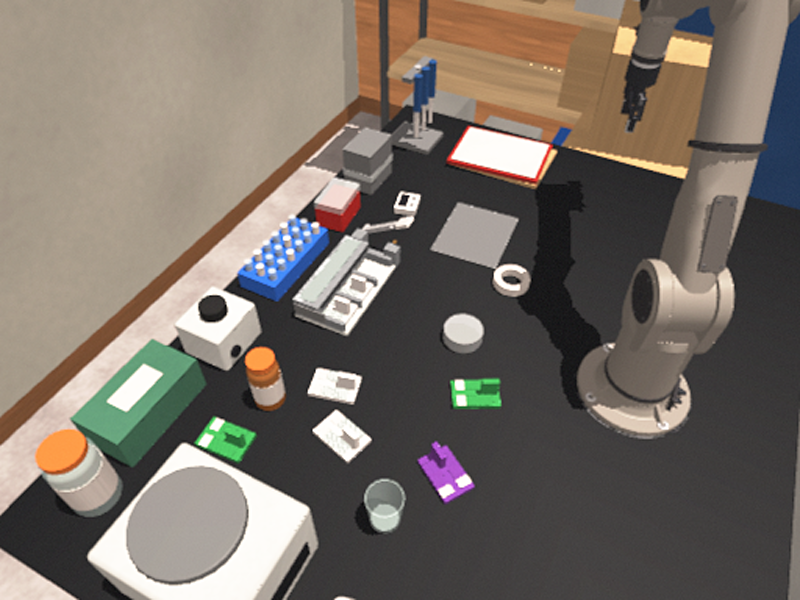

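The top view shows used carriers in the left bay (390,245) and the middle bay (425,243); the right bay (460,245) is empty. Two white fresh carriers lie at (312,288) and (270,322). The green ones (221,237) and (366,407) and the purple one (280,418) are look-alikes. The mat is at (577,317), and the lever pad is at (506,256).

```bash
python3 - <<'E'
from station import bot
import cv2,numpy as np
def crop(n,x,y,w,h,s,f):
    im=bot.read_camera(n)[:,:,::-1]
    c=cv2.resize(im[y:y+h,x:x+w],None,fx=s,fy=s,interpolation=cv2.INTER_CUBIC)
    for i in range(0,w,20): cv2.putText(c,str(x+i),(i*s,10),0,.35,(0,255,255),1);cv2.line(c,(i*s,12),(i*s,18),(0,255,255),1)
    for i in range(0,h,20): cv2.putText(c,str(y+i),(0,i*s+4),0,.35,(0,255,255),1);cv2.line(c,(24,i*s),(30,i*s),(0,255,255),1)
    cv2.imwrite('pics/'+f,c)
crop('top',155,120,184,112,4,'top_c.png')
crop('side',175,125,130,180,3,'side_c.png')
E
```

```text
(no output)
```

View pics/top_c.png

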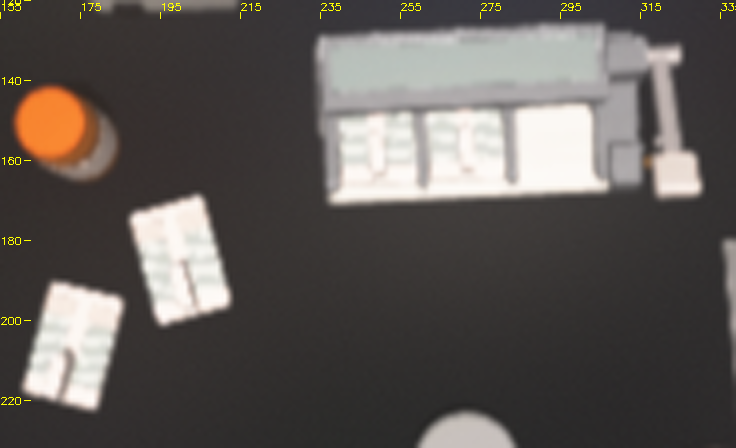

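View pics/side_c.png

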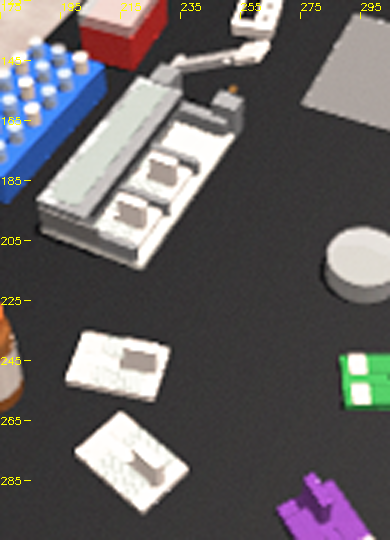

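The crops confirm both fresh carriers are plain white, with the fin at the near end, at crop (181,259) and (74,345). The used carriers are in the left and middle bays, and the right bay is empty. Next I compute the poses.

```bash
cat > h.py <<'E'
from station import bot
import cv2,numpy as np
from scipy.optimize import least_squares
from scipy.spatial.transform import Rotation as R
def proj(m,P):
    P=np.atleast_2d(P);c=P@m['camera_from_world'][:3,:3].T+m['camera_from_world'][:3,3]
    p=c@m['camera_matrix'].T;return p[:,:2]/p[:,2:]
def unproj(m,uv,z):
    uv=np.atleast_2d(uv);K=m['camera_matrix'];T=m['camera_from_world']
    d=np.c_[uv,np.ones(len(uv))]@np.linalg.inv(K).T@T[:3,:3];o=-T[:3,:3].T@T[:3,3]
    return o+d*((z-o[2])/d[:,2])[:,None]
def fit(obs,x0):
    """obs: list of (model,P_local,uv); pose x,y,yaw"""
    def pts(p,L):
        c,s=np.cos(p[2]),np.sin(p[2]);L=np.atleast_2d(L)
        return np.c_[p[0]+c*L[:,0]-s*L[:,1],p[1]+s*L[:,0]+c*L[:,1],L[:,2]]
    f=lambda p:np.concatenate([(proj(m,pts(p,L))-uv).ravel() for m,L,uv in obs])
    r=least_squares(f,x0,x_scale=[.01,.01,.05]);return r.x,r.fun.reshape(-1,2)
def toolmove(target,yawdir=None):
    """shift (mm) in current tool axes to world TCP target"""
    o=bot.get_obs();r=R.from_quat(np.roll(o['tool_rot'],-1)).as_matrix()
    d=r.T@(np.array(target)-o['eef_pos'])*1000
    s='slide %s'%np.round(d,1)
    if yawdir is not None: # desired world angle of tool y (line)
        a=np.arctan2(r[1,1],r[0,1]);e=yawdir-a;e=(e+np.pi/2)%np.pi-np.pi/2
        s+=' roll %.1f'%-np.degrees(e)
    print(s)
def where():
    o=bot.get_obs();r=R.from_quat(np.roll(o['tool_rot'],-1)).as_matrix()
    print('t %.2f tcp %s ydeg %.2f z %s F %s w %.3f g %.1f'%(o['t'],np.round(o['eef_pos'],4),np.degrees(np.arctan2(r[1,1],r[0,1])),np.round(r[:,2],3),np.round(o['contact_force'],1),o['gripper_width'],o['grasp_force']))
E
python3 - <<'E'
from h import *
t=bot.camera_model('top');s=bot.camera_model('side')
C=lambda a:(np.array(a)+.5)/4-.5+[155,120]
S=lambda a:(np.array(a)+.5)/3-.5+[175,125]
slab=np.array([[50,33,12],[50,-33,12],[-50,-33,12],[-50,33,12]])/1e3
for n,c,d in [('A',[(131,211),(202,196),(230,303),(162,325)],[(82,331),(170,347),(155,389),(66,374)]),('B',[(53,283),(123,300),(97,410),(24,388)],[(120,411),(188,466),(142,505),(75,455)])]:
    w=unproj(t,C(c),.012);print(n,w.round(4).tolist())
    p,r=fit([(t,slab,C(c))],[*w.mean(0)[:2],0]);print(n,p.round(4),r.round(1).tolist())
    print(' side pred crop',((proj(s,[[p[0],p[1],.012]])+.5-[175,125])*3).round())
w=unproj(t,C([(330,204),(607,190)]),.01);print('floor',w.round(4))
w=unproj(t,C([(317,38),(604,24)]),.06);print('back',w.round(4))
w=unproj(t,C([(655,155),(697,151),(700,193),(657,197)]),.124);print('pad',w.round(4).tolist(),w.mean(0))
F=np.array([[526,281],[619,274],[628,353],[533,361]])*.64
w=unproj(t,F,.004);print('mat',w.round(3).tolist(),w.mean(0))
for n,uv,z in [('tape',(521,384),.024),('dishes',(425,369),.034),('timer',(583,221),.022),('bottle',(263,236),.14),('beaker',(217,392),.04)]:
    print(n,unproj(t,np.array(uv)*.64,z).round(3))
E
```

```text
A [[0.6144, 0.3348, 0.012], [0.6264, 0.2705, 0.012], [0.5293, 0.2468, 0.012], [0.5109, 0.3082, 0.012]]
A [0.5702 0.2901 0.243 ] [[0.2, 1.0], [0.1, -0.1], [0.2, -0.1], [-0.5, -0.8]]
 side pred crop [[117. 363.]]
B [[0.551, 0.4059, 0.012], [0.5342, 0.343, 0.012], [0.4362, 0.3676, 0.012], [0.4573, 0.4329, 0.012]]
B [ 0.4947  0.3873 -0.2703] [[0.0, -0.2], [0.2, 0.0], [-0.4, -0.4], [0.1, 0.6]]
 side pred crop [[131. 459.]]
floor [[ 0.6166  0.1554  0.01  ]
 [ 0.6232 -0.0945  0.01  ]]
back [[ 0.7577  0.1607  0.06  ]
 [ 0.7638 -0.0913  0.06  ]]
pad [[0.6385, -0.1241, 0.124], [0.641, -0.1593, 0.124], [0.6058, -0.1606, 0.124], [0.6033, -0.1247, 0.124]] [ 0.6221654  -0.14217783  0.124     ]
mat [[0.575, -0.203, 0.004], [0.586, -0.417, 0.004], [0.404, -0.43, 0.004], [0.391, -0.213, 0.004]] [ 0.48910369 -0.3158021   0.004     ]
tape [[ 0.341 -0.18   0.024]]
dishes [[0.38  0.036 0.034]]
timer [[ 0.709 -0.335  0.022]]
bottle [[0.673 0.374 0.14 ]]
beaker [[0.339 0.503 0.04 ]]
```

```bash
python3 - <<'E'
from h import *
where();toolmove([.65,.0312,.17],np.pi/2+.025)
E
```

```text
t 0.20 tcp [ 0.2236 -0.6365  0.197 ] ydeg -70.65 z [-0.     0.001 -1.   ] F [0.4 0.1 0.5] w 1.002 g 0.0
slide [ 623.6 -488.6   27.5] roll 17.9
```

{"fn": "send_rows", "kwargs": {
  "slide": [
    [26, -20, 0],
    [52, -41, 0],
    [78, -61, 0],
    [104, -81, 0],
    [130, -102, 0],
    [156, -122, 0],
    [182, -143, 0],
    [208, -163, 0]
  ],
  "roll": [0, 0, 0, 0, 0, 0, 0, 0],
  "claw": [1, 1, 1, 1, 1, 1, 1, 1],
  "force": 40
}}

```text
t: 0.87
eef_pos: [0.3664, -0.4125, 0.1976]
tool_rot: [-0.0, 0.986, 0.168, -0.0]
contact_force: [-0.0, -0.5, -0.3]
gripper_width: 0.995
grasp_force: 0.0
```

{"fn": "send_rows", "kwargs": {
  "slide": [
    [26, -20, 0],
    [52, -41, 0],
    [78, -61, 0],
    [104, -81, 0],
    [130, -102, 0],
    [156, -122, 0],
    [182, -143, 0],
    [208, -163, 0]
  ],
  "roll": [0, 0, 0, 0, 0, 0, 0, 0],
  "claw": [1, 1, 1, 1, 1, 1, 1, 1]
}}

```text
t: 1.53
eef_pos: [0.5086, -0.1899, 0.1976]
tool_rot: [0.0, 0.986, 0.168, -0.0]
contact_force: [0.9, -0.6, -0.1]
gripper_width: 1.0
grasp_force: 0.0
```

{"fn": "send_rows", "kwargs": {
  "slide": [
    [35, -27, 5],
    [70, -54, 9],
    [104, -81, 14],
    [139, -109, 18],
    [174, -136, 23],
    [208, -163, 27],
    [208, -163, 27],
    [208, -163, 27]
  ],
  "roll": [3, 6, 9, 12, 15, 18, 18, 18],
  "claw": [0.4, 0.4, 0.4, 0.4, 0.4, 0.4, 0.4, 0.4]
}}

```text
t: 2.2
eef_pos: [0.6513, 0.0379, 0.1696]
tool_rot: [-0.002, 1.0, 0.016, -0.0]
contact_force: [-0.2, -0.2, 0.2]
gripper_width: 0.395
grasp_force: 0.0
```

```bash
python3 - <<'E'
from h import *
where();toolmove([.65,.0312,.17],np.pi/2+.025)
m=bot.camera_model('wrist');np.savez('w1.npz',**m)
im=bot.read_camera('wrist')[:,:,::-1];cv2.imwrite('pics/w1.png',cv2.resize(im,(800,600),interpolation=cv2.INTER_CUBIC))
T=m['camera_from_world'];print(-T[:3,:3].T@T[:3,3],T[:3,:3].round(2).tolist())
E
```

```text
t 2.20 tcp [0.6513 0.0379 0.1696] ydeg -88.20 z [-0.     0.003 -1.   ] F [-0.2 -0.2  0.2] w 0.395 g 0.0
slide [-1.5  6.6 -0.4] roll 0.4
[0.71826206 0.04004621 0.3450353 ] [[0.03, -1.0, -0.0], [-0.96, -0.03, 0.26], [-0.26, -0.01, -0.97]]
```

View pics/w1.png

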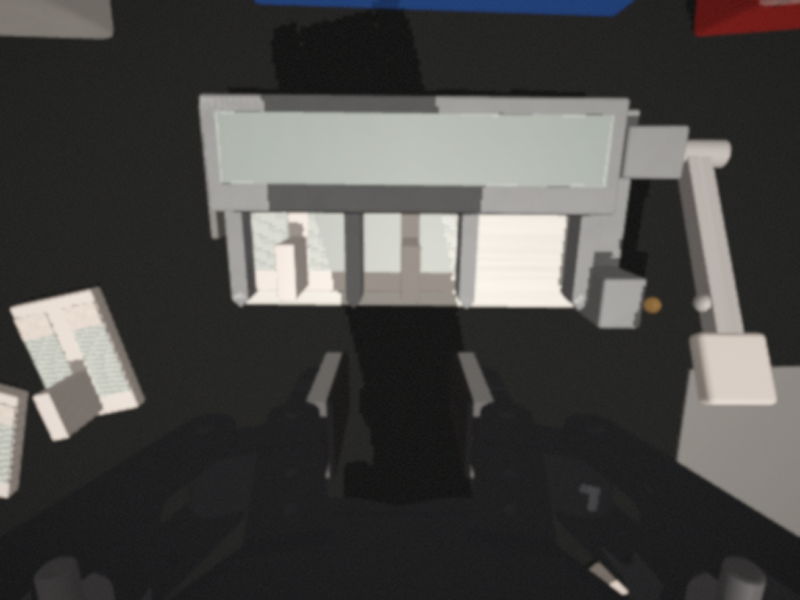

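The wrist view shows the partition nose tips at (239,303), (352,304), (466,305) and (580,303). The fin tops are at (287,243–300) in bay0 and (410,243–300) in bay1. The lever pad is at (733,369).

```bash
python3 - <<'E'
from h import *
m=dict(np.load('w1.npz'))
U=lambda a:(np.array(a)+.5)*.64-.5
tips=np.array([[-60.5,y,35] for y in (120,40,-40,-120)])/1e3
uv=U([(239,301),(352,303),(466,303),(580,302)])
p,r=fit([(m,tips,uv)],[.685,.032,.025]);print(p.round(4),r.round(1).tolist())
for z in (.01,.02,.035): print(z,unproj(m,uv,z).round(4).tolist())
c,s=np.cos(.026),np.sin(.026)
for n,f in [('bay0',[(288,243),(287,300)]),('bay1',[(411,243),(410,300)])]:
    w=unproj(m,U(f),.064);d=w[:,:2]-p[:2];print(n,w.round(4).tolist(),'station',(d@np.array([[c,-s],[s,c]])).round(4).tolist())
print('pad',unproj(m,U([(733,369),(695,335),(764,334),(774,403),(700,404)]),.124).round(4).tolist())
E
```

```text
[0.6931 0.0328 0.0296] [[0.0, 0.5], [0.3, -0.6], [-0.0, -0.4], [-0.3, 0.4]]
0.01 [[0.6225, 0.1599, 0.01], [0.6237, 0.0739, 0.01], [0.6265, -0.013, 0.01], [0.6301, -0.0996, 0.01]]
0.02 [[0.6254, 0.1563, 0.02], [0.6265, 0.0728, 0.02], [0.6292, -0.0114, 0.02], [0.6327, -0.0955, 0.02]]
0.035 [[0.6296, 0.151, 0.035], [0.6307, 0.0713, 0.035], [0.6333, -0.009, 0.035], [0.6367, -0.0892, 0.035]]
bay0 [[0.6761, 0.1081, 0.064], [0.6396, 0.1099, 0.064]] station [[-0.015, 0.0757], [-0.0515, 0.0785]]
bay1 [[0.6786, 0.0322, 0.064], [0.6421, 0.0314, 0.064]] station [[-0.0145, -0.0003], [-0.051, -0.0001]]
pad [[0.6265, -0.1368, 0.124], [0.6445, -0.1133, 0.124], [0.6462, -0.1484, 0.124], [0.6077, -0.163, 0.124], [0.6058, -0.1237, 0.124]]
```

```bash
python3 - <<'E'
from h import *
toolmove([.659,.0318,.030],np.pi/2+.028)
E
```

```text
slide [  8.6   2.8 139.8] roll 0.0
```

{"fn": "send_rows", "kwargs": {
  "slide": [
    [8, 3, 20],
    [8, 3, 50],
    [8, 3, 80],
    [8, 3, 110],
    [8, 3, 130],
    [8, 3, 139],
    [8, 3, 139],
    [8, 3, 139]
  ],
  "roll": [0, 0, 0, 0, 0, 0, 0, 0],
  "claw": [0.4, 0.4, 0.4, 0.4, 0.4, 0.4, 0.4, 0.4]
}}

```text
t: 2.92
eef_pos: [0.6587, 0.0273, 0.0323]
tool_rot: [0.0, 1.0, 0.011, 0.0]
contact_force: [0.3, 1.2, 0.7]
gripper_width: 0.398
grasp_force: 0.0
```

{"fn": "send_rows", "kwargs": {
  "slide": [
    [0, 0, 0],
    [0, 0, 0],
    [0, 0, 0],
    [0, 0, 0],
    [0, 0, 0],
    [0, 0, 0],
    [0, 0, 0],
    [0, 0, 0]
  ],
  "roll": [0, 0, 0, 0, 0, 0, 0, 0],
  "claw": [0, 0, 0, 0, 0, 0, 0, 0],
  "force": 50
}}

```text
t: 3.58
eef_pos: [0.6585, 0.0285, 0.0316]
tool_rot: [0.0, 1.0, 0.012, -0.0]
contact_force: [-0.7, 0.4, 0.0]
gripper_width: 0.002
grasp_force: 0.0
```

```bash
python3 - <<'E'
from h import *
where()
E
```

```text
t 3.58 tcp [0.6585 0.0285 0.0316] ydeg -88.64 z [-0. -0. -1.] F [-0.7  0.4  0. ] w 0.002 g 0.0
```

```bash
python3 - <<'E'
from h import *
a=bot.read_camera('wrist')[:,:,::-1];b=bot.read_camera('side')[:,:,::-1]
b=cv2.resize(b[120:280,170:400],None,fx=2,fy=2,interpolation=cv2.INTER_CUBIC)
c=np.zeros((384+320,512,3),np.uint8);c[:384]=a;c[384:,:460]=b
cv2.imwrite('pics/m1.png',cv2.resize(c,(436,600)))
E
```

```text
(no output)
```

View pics/m1.png

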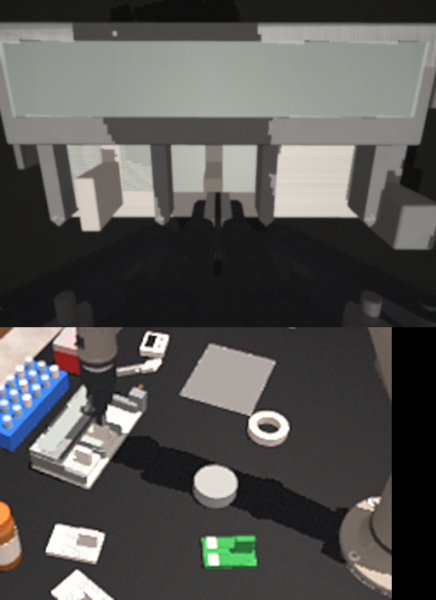

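```bash
python3 - <<'E'
from h import *
m=bot.camera_model('wrist');where()
im=bot.read_camera('wrist')[:,:,::-1].copy()
o=bot.get_obs()['eef_pos']
p0=np.array([.689,.0325,0]);y=.028
def W(L):
    c,s=np.cos(y),np.sin(y);L=np.array(L)/1e3;return np.c_[p0[0]+c*L[:,0]-s*L[:,1],p0[1]+s*L[:,0]+c*L[:,1],L[:,2]]
for by in (80,0):
    for f,z in (((-13-36+0,-13),64),):
        q=proj(m,W([[-49,by-6,64],[-49,by+6,64],[-13,by+6,64],[-13,by-6,64]]));cv2.polylines(im,[np.int32(q*16)],True,(0,255,0),1,0,4)
        q=proj(m,W([[-49,by-6,22],[-49,by+6,22],[-13,by+6,22],[-13,by-6,22]]));cv2.polylines(im,[np.int32(q*16)],True,(0,0,255),1,0,4)
q=proj(m,[o]);print(q);cv2.circle(im,tuple(int(v) for v in q[0]),3,(255,0,255),1)
im=cv2.convertScaleAbs(im[100:384,60:440],alpha=1.8,beta=20)
cv2.imwrite('pics/m2.png',cv2.resize(im,None,fx=2,fy=2,interpolation=cv2.INTER_CUBIC))
E
```

```text
t 3.68 tcp [0.6584 0.0285 0.0316] ydeg -88.64 z [-0. -0. -1.] F [0.3 0.1 0.4] w 0.000 g 0.0
[[255.99880188 220.86585609]]
```

View pics/m2.png

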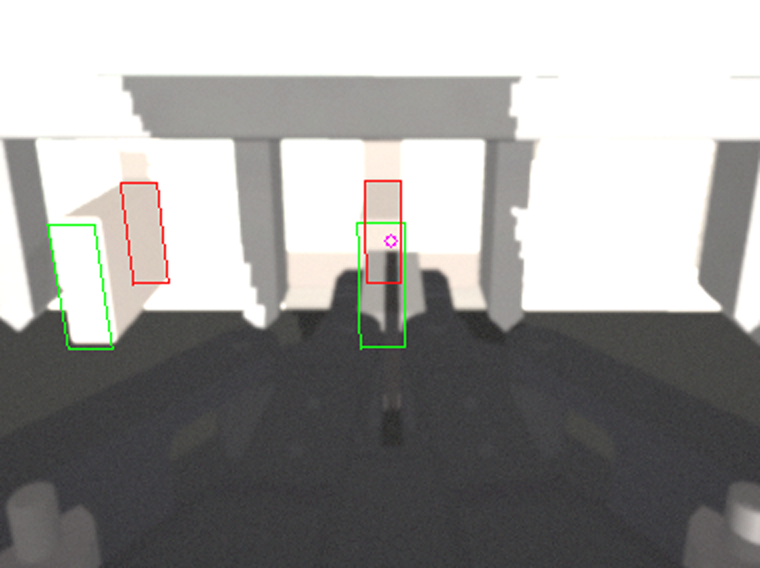

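```bash
python3 - <<'E'
from h import *
b=bot.read_camera('side')[:,:,::-1]
np.save('sidenow.npy',b)
E
```

{"fn": "send_rows", "kwargs": {
  "slide": [
    [0, 0, -20],
    [0, 0, -50],
    [0, 0, -80],
    [0, 0, -90],
    [0, 0, -90],
    [0, 0, -90],
    [0, 0, -90],
    [0, 0, -90]
  ],
  "roll": [0, 0, 0, 0, 0, 0, 0, 0],
  "claw": [0.4, 0.4, 0.4, 0.4, 0.4, 0.4, 0.4, 0.4]
}}

```text
t: 4.45
eef_pos: [0.6572, 0.0283, 0.1197]
tool_rot: [0.0, 1.0, 0.012, -0.002]
contact_force: [-0.1, -0.3, -0.2]
gripper_width: 0.402
grasp_force: 0.0
```

```bash
python3 - <<'E'
from h import *
m=bot.camera_model('wrist');where();np.savez('w2.npz',**m)
a=bot.read_camera('wrist')[:,:,::-1];b=np.load('sidenow.npy')
s=bot.read_camera('side')[:,:,::-1]
f=lambda i:cv2.resize(i[125:225,180:270],(360,400),interpolation=cv2.INTER_CUBIC)
c=np.zeros((600,800,3),np.uint8);c[:400,:360]=f(b);c[:400,400:760]=f(s)
w=cv2.convertScaleAbs(a[110:210,100:400],alpha=1.3)
c[400:600,:600]=cv2.resize(w,(600,200))
cv2.imwrite('pics/m3.png',c)
E
```

```text
t 4.45 tcp [0.6572 0.0283 0.1197] ydeg -88.64 z [-0.003 -0.    -1.   ] F [-0.1 -0.3 -0.2] w 0.402 g 0.0
```

View pics/m3.png

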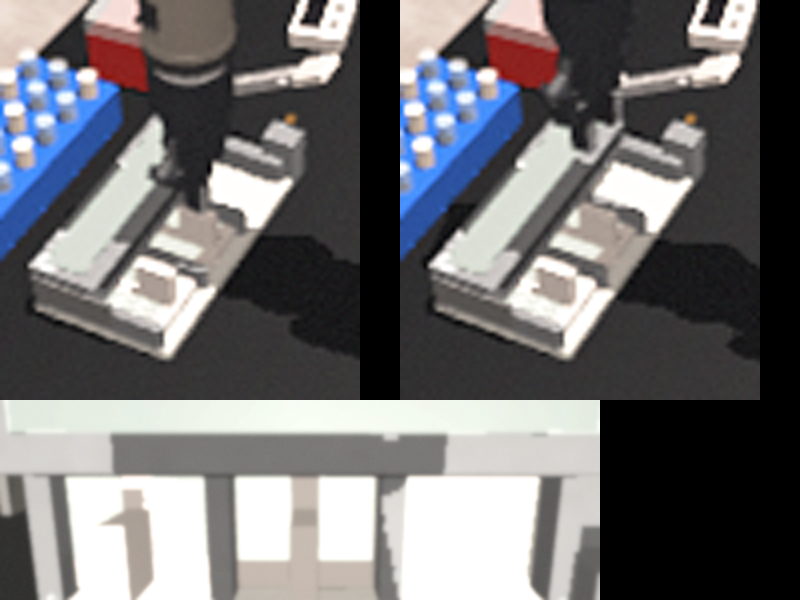

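```bash
python3 - <<'E'
from h import *
s=bot.camera_model('side')
P=[[.6585,.0285,.0316],[.6585,.0285,.05],[.6585,.0285,.064],[.642,.0315,.064],[.678,.0315,.064],[.66,.0315,.064],[.658,.109,.064],[.6572,.0283,.1197]]
print(((proj(s,P)-[180,125])*4).round(0).tolist())
E
```

```text
[[196.0, 232.0], [196.0, 218.0], [195.0, 207.0], [209.0, 215.0], [175.0, 202.0], [192.0, 209.0], [151.0, 263.0], [194.0, 164.0]]
```

The carriers are unmoved, and in the side view the closed tips stood near fin-top height, above the reported TCP. I'll check the TCP height over open bench in front of the station.

{"fn": "send_rows", "kwargs": {
  "slide": [
    [-30, 0, 0],
    [-60, 0, 0],
    [-90, 0, 0],
    [-100, 0, 30],
    [-100, 0, 60],
    [-100, 0, 90],
    [-100, 0, 90],
    [-100, 0, 90]
  ],
  "roll": [0, 0, 0, 0, 0, 0, 0, 0],
  "claw": [0, 0, 0, 0, 0, 0, 0, 0]
}}

```text
t: 5.22
eef_pos: [0.557, 0.026, 0.0303]
tool_rot: [0.0, 1.0, 0.012, -0.002]
contact_force: [0.1, -0.8, 0.6]
gripper_width: -0.002
grasp_force: 0.0
```

```bash
python3 - <<'E'
from h import *
where();s=bot.camera_model('side')
a=bot.read_camera('side')[:,:,::-1];o=bot.get_obs()['eef_pos']
q=proj(s,[o,o*[1,1,0]]);print(q)
x,y=map(int,q[0]);x0,y0=x-60,y-70
c=cv2.resize(a[y0:y0+100,x0:x0+120],None,fx=5,fy=5,interpolation=cv2.INTER_CUBIC);c=cv2.convertScaleAbs(c,alpha=2.5,beta=10)
for p in q: cv2.drawMarker(c,tuple(int(v) for v in ((p-[x0,y0]+.5)*5)),(255,0,255),0,14)
cv2.imwrite('pics/m4.png',c)
E
```

```text
t 5.22 tcp [0.557  0.026  0.0303] ydeg -88.63 z [-0.004 -0.    -1.   ] F [ 0.1 -0.8  0.6] w -0.002 g 0.0
[[252.88394653 191.34347558]
 [252.85202356 197.12273896]]
```

View pics/m4.png

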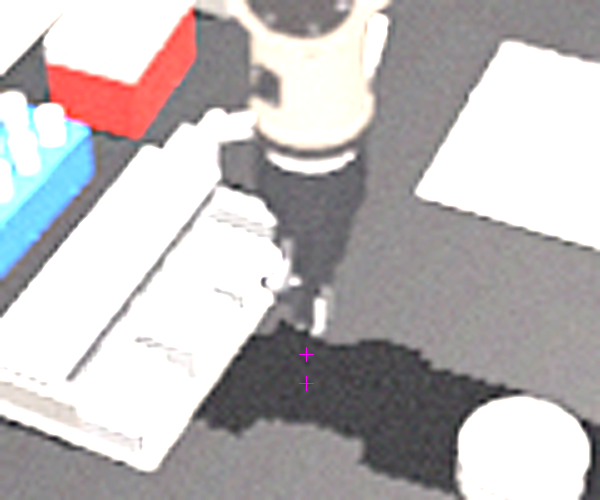

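{"fn": "send_rows", "kwargs": {
  "slide": [
    [0, 0, 5],
    [0, 0, 10],
    [0, 0, 15],
    [0, 0, 18],
    [0, 0, 20],
    [0, 0, 22],
    [0, 0, 22],
    [0, 0, 22]
  ],
  "roll": [0, 0, 0, 0, 0, 0, 0, 0],
  "claw": [0, 0, 0, 0, 0, 0, 0, 0]
}}

```text
t: 5.93
eef_pos: [0.5585, 0.0261, 0.0096]
tool_rot: [0.0, 1.0, 0.012, -0.0]
contact_force: [-0.2, 0.8, 0.0]
gripper_width: 0.001
grasp_force: 0.0
```

{"fn": "send_rows", "kwargs": {
  "slide": [
    [0, 0, 1],
    [0, 0, 2],
    [0, 0, 3],
    [0, 0, 4],
    [0, 0, 5],
    [0, 0, 6],
    [0, 0, 7],
    [0, 0, 8]
  ],
  "roll": [0, 0, 0, 0, 0, 0, 0, 0],
  "claw": [0, 0, 0, 0, 0, 0, 0, 0]
}}

```text
t: 6.6
eef_pos: [0.5585, 0.0261, 0.0015]
tool_rot: [-0.0, 1.0, 0.012, -0.0]
contact_force: [-0.5, -0.6, -0.9]
gripper_width: -0.003
grasp_force: 0.0
```

{"fn": "send_rows", "kwargs": {
  "slide": [
    [0, 0, 1],
    [0, 0, 2],
    [0, 0, 3],
    [0, 0, 4],
    [0, 0, 5],
    [0, 0, 6],
    [0, 0, 6],
    [0, 0, 6]
  ],
  "roll": [0, 0, 0, 0, 0, 0, 0, 0],
  "claw": [0, 0, 0, 0, 0, 0, 0, 0]
}}

```text
t: 7.27
eef_pos: [0.5585, 0.0261, -0.0044]
tool_rot: [0.0, 1.0, 0.012, -0.0]
contact_force: [0.3, -0.2, 0.3]
gripper_width: -0.001
grasp_force: 0.0
```

```bash
python3 - <<'E'
from h import *
where();s=bot.camera_model('side')
np.savez('w3.npz',**bot.camera_model('wrist'))
a=bot.read_camera('side')[:,:,::-1];o=bot.get_obs()['eef_pos']
q=proj(s,[o]);x,y=map(int,q[0]);x0,y0=x-40,y-50
c=cv2.resize(a[y0:y0+75,x0:x0+80],None,fx=5,fy=5,interpolation=cv2.INTER_CUBIC);c=cv2.convertScaleAbs(c,alpha=3.5,beta=10)
for p in q: cv2.drawMarker(c,tuple(int(v) for v in ((p-[x0,y0]+.5)*5)),(255,0,255),0,14)
w=bot.read_camera('wrist')[:,:,::-1];m=bot.camera_model('wrist');p=proj(m,[o])[0];print(p)
w=cv2.convertScaleAbs(w[150:300,180:340],alpha=3);w=cv2.resize(w,None,fx=2.5,fy=2.5);cv2.drawMarker(w,tuple(int(v) for v in (p-[180,150])*2.5),(255,0,255),0,10)
cv2.imwrite('pics/m5.png',np.hstack([c,w]))
E
```

```text
t 7.27 tcp [ 0.5585  0.0261 -0.0044] ydeg -88.64 z [-0. -0. -1.] F [ 0.3 -0.2  0.3] w -0.001 g 0.0
[256.03020303 220.9429131 ]
```

View pics/m5.png

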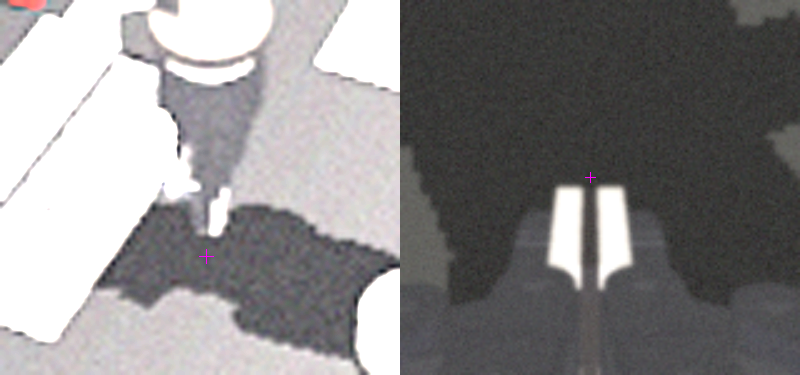

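```bash
python3 - <<'E'
from h import *
s=bot.camera_model('side');m=dict(np.load('w3.npz'));o=np.array([.5585,.0261,-.0044])
qs=proj(s,[o])[0]+np.array([1.4,-4]);qw=proj(m,[o])[0]+np.array([0,3.6])
f=lambda d:np.r_[proj(s,[o+d])[0]-qs,proj(m,[o+d])[0]-qw]
r=least_squares(f,[0,0,0],x_scale=.01);print(r.x.round(4),r.fun.round(2))
for z in (.01,.015,.02,.025): print(z,proj(s,[o+[0,0,z]])[0]-proj(s,[o])[0],proj(m,[o+[0,0,z]])[0]-proj(m,[o])[0])
E
```

```text
[ 0.0034 -0.      0.0152] [-2.18  0.97  0.25  0.28]
0.01 [ 0.01013119 -1.78522163] [0.05362845 5.90632201]
0.015 [ 0.01523605 -2.68475271] [0.08269696 9.10775563]
0.02 [ 0.02036737 -3.58894512] [ 0.11344163 12.49379239]
0.025 [ 0.02552535 -4.49783518] [ 0.14601175 16.08087337]
```

{"fn": "send_rows", "kwargs": {
  "slide": [
    [0, 0, 1],
    [0, 0, 2],
    [0, 0, 3],
    [0, 0, 4],
    [0, 0, 5],
    [0, 0, 5],
    [0, 0, 5],
    [0, 0, 5]
  ],
  "roll": [0, 0, 0, 0, 0, 0, 0, 0],
  "claw": [0, 0, 0, 0, 0, 0, 0, 0]
}}

```text
t: 8.03
eef_pos: [0.5585, 0.0262, -0.0094]
tool_rot: [-0.0, 1.0, 0.012, -0.0]
contact_force: [-0.6, 0.0, -0.1]
gripper_width: -0.001
grasp_force: 0.0
```

{"fn": "send_rows", "kwargs": {
  "slide": [
    [0, 0, 1],
    [0, 0, 2],
    [0, 0, 3],
    [0, 0, 4],
    [0, 0, 5],
    [0, 0, 5],
    [0, 0, 5],
    [0, 0, 5]
  ],
  "roll": [0, 0, 0, 0, 0, 0, 0, 0],
  "claw": [0, 0, 0, 0, 0, 0, 0, 0]
}}

```text
t: 8.7
eef_pos: [0.5585, 0.0261, -0.0144]
tool_rot: [0.0, 1.0, 0.012, -0.0]
contact_force: [-0.2, -0.2, -0.8]
gripper_width: 0.0
grasp_force: 0.0
```

{"fn": "send_rows", "kwargs": {
  "slide": [
    [0, 0, 1],
    [0, 0, 2],
    [0, 0, 3],
    [0, 0, 4],
    [0, 0, 5],
    [0, 0, 5],
    [0, 0, 5],
    [0, 0, 5]
  ],
  "roll": [0, 0, 0, 0, 0, 0, 0, 0],
  "claw": [0, 0, 0, 0, 0, 0, 0, 0]
}}

```text
t: 9.37
eef_pos: [0.5585, 0.0261, -0.0194]
tool_rot: [0.0, 1.0, 0.012, 0.0]
contact_force: [0.2, -0.0, 1.5]
gripper_width: 0.004
grasp_force: 0.0
```

{"fn": "send_rows", "kwargs": {
  "slide": [
    [0, 0, 1],
    [0, 0, 2],
    [0, 0, 3],
    [0, 0, 4],
    [0, 0, 4],
    [0, 0, 4],
    [0, 0, 4],
    [0, 0, 4]
  ],
  "roll": [0, 0, 0, 0, 0, 0, 0, 0],
  "claw": [0, 0, 0, 0, 0, 0, 0, 0]
}}

```text
t: 10.03
eef_pos: [0.5585, 0.0261, -0.0234]
tool_rot: [0.0, 1.0, 0.012, 0.0]
contact_force: [-0.5, 0.4, -0.9]
gripper_width: 0.002
grasp_force: 0.0
```

{"fn": "send_rows", "kwargs": {
  "slide": [
    [0, 0, 1],
    [0, 0, 2],
    [0, 0, 3],
    [0, 0, 4],
    [0, 0, 4],
    [0, 0, 4],
    [0, 0, 4],
    [0, 0, 4]
  ],
  "roll": [0, 0, 0, 0, 0, 0, 0, 0],
  "claw": [0, 0, 0, 0, 0, 0, 0, 0]
}}

```text
t: 10.7
eef_pos: [0.5586, 0.0261, -0.0274]
tool_rot: [0.0, 1.0, 0.012, 0.0]
contact_force: [0.7, -1.0, 0.1]
gripper_width: -0.005
grasp_force: 0.0
```

```bash
python3 - <<'E'
from h import *
where();s=bot.camera_model('side');o=bot.get_obs()
print(o['q'].round(3))
a=bot.read_camera('side')[:,:,::-1];t=bot.read_camera('top')[:,:,::-1]
c=cv2.resize(a[140:215,213:293],None,fx=5,fy=5,interpolation=cv2.INTER_CUBIC);c=cv2.convertScaleAbs(c,alpha=3.5,beta=10)
for z in (0,.02): 
  p=proj(s,[o['eef_pos']*[1,1,0]+[0,0,z]])[0];print(p);cv2.drawMarker(c,tuple(int(v) for v in ((p-[213,140]+.5)*5)),(255,0,255),0,14)
w=bot.read_camera('wrist')[:,:,::-1]
w=cv2.convertScaleAbs(w[150:300,180:340],alpha=3);w=cv2.resize(w,None,fx=2.5,fy=2.5)
cv2.imwrite('pics/m6.png',np.hstack([c,w]))
E
```

```text
t 10.70 tcp [ 0.5586  0.0261 -0.0274] ydeg -88.65 z [ 0. -0. -1.] F [ 0.7 -1.   0.1] w -0.005 g 0.0
[-0.005  0.607 -0.197  1.974  0.205  0.58  -1.887]
[252.89114961 197.10718086]
[252.91146972 193.50189145]
```

View pics/m6.png

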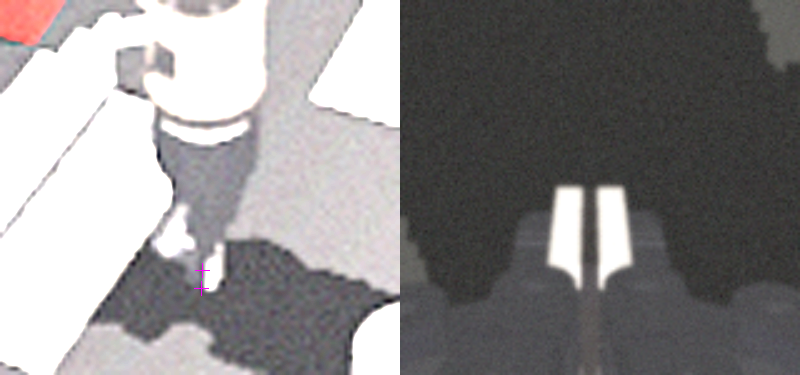

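Tip pixel (211,292) sits almost at the bench, although the reported TCP is at −27 mm. So the true fingertips are about 30 mm above the reported TCP. I'll touch the bench to get the exact figure.

{"fn": "send_rows", "kwargs": {
  "slide": [
    [0, 0, 1],
    [0, 0, 2],
    [0, 0, 3],
    [0, 0, 3],
    [0, 0, 3],
    [0, 0, 3],
    [0, 0, 3],
    [0, 0, 3]
  ],
  "roll": [0, 0, 0, 0, 0, 0, 0, 0],
  "claw": [0, 0, 0, 0, 0, 0, 0, 0]
}}

```text
t: 11.52
eef_pos: [0.5585, 0.0261, -0.0304]
tool_rot: [-0.0, 1.0, 0.012, 0.0]
contact_force: [0.6, 0.3, 1.1]
gripper_width: 0.005
grasp_force: 0.0
```

{"fn": "send_rows", "kwargs": {
  "slide": [
    [0, 0, 1],
    [0, 0, 2],
    [0, 0, 3],
    [0, 0, 3],
    [0, 0, 3],
    [0, 0, 3],
    [0, 0, 3],
    [0, 0, 3]
  ],
  "roll": [0, 0, 0, 0, 0, 0, 0, 0],
  "claw": [0, 0, 0, 0, 0, 0, 0, 0]
}}

```text
t: 12.18
eef_pos: [0.5585, 0.0261, -0.0334]
tool_rot: [0.0, 1.0, 0.012, 0.0]
contact_force: [0.3, 0.0, -0.4]
gripper_width: -0.001
grasp_force: 0.0
```

{"fn": "send_rows", "kwargs": {
  "slide": [
    [0, 0, 1],
    [0, 0, 2],
    [0, 0, 3],
    [0, 0, 3],
    [0, 0, 3],
    [0, 0, 3],
    [0, 0, 3],
    [0, 0, 3]
  ],
  "roll": [0, 0, 0, 0, 0, 0, 0, 0],
  "claw": [0, 0, 0, 0, 0, 0, 0, 0]
}}

```text
t: 12.85
eef_pos: [0.5587, 0.0261, -0.0337]
tool_rot: [0.0, 1.0, 0.012, 0.0]
contact_force: [-9.9, -1.0, 30.2]
gripper_width: -0.002
grasp_force: 15.0
```

The true tip touches the bench at a reported z of −33.5 mm, so I'll add 33.5 mm to reported heights. Now I retry the bay1 fin.

{"fn": "send_rows", "kwargs": {
  "slide": [
    [0, 0, -40],
    [0, 0, -80],
    [0, 0, -120],
    [30, -1, -125],
    [60, -2, -125],
    [90, -3, -125],
    [101, -3, -125],
    [101, -3, -125]
  ],
  "roll": [0, 0, 0, 0, 0, 0, 0, 0],
  "claw": [0.4, 0.4, 0.4, 0.4, 0.4, 0.4, 0.4, 0.4]
}}

```text
t: 13.52
eef_pos: [0.662, 0.0317, 0.0886]
tool_rot: [-0.0, 1.0, 0.012, 0.001]
contact_force: [0.6, 0.7, -0.6]
gripper_width: 0.401
grasp_force: 0.0
```

```bash
python3 - <<'E'
from h import *
where();toolmove([.659,.032,-.0035],np.pi/2+.026)
E
```

```text
t 13.52 tcp [0.662  0.0317 0.0886] ydeg -88.67 z [ 0.002  0.001 -1.   ] F [ 0.6  0.7 -0.6] w 0.401 g 0.0
slide [-3.2 -0.4 92.1] roll -0.2
```

{"fn": "send_rows", "kwargs": {
  "slide": [
    [0, 0, 20],
    [0, 0, 45],
    [0, 0, 70],
    [0, 0, 85],
    [0, 0, 92],
    [0, 0, 92],
    [0, 0, 92],
    [0, 0, 92]
  ],
  "roll": [0, 0, 0, 0, 0, 0, 0, 0],
  "claw": [0.4, 0.4, 0.4, 0.4, 0.4, 0.4, 0.4, 0.4]
}}

```text
t: 14.18
eef_pos: [0.6605, 0.0317, -0.0019]
tool_rot: [-0.0, 1.0, 0.012, 0.001]
contact_force: [0.5, -0.0, -0.0]
gripper_width: 0.401
grasp_force: 0.0
```

{"fn": "send_rows", "kwargs": {
  "slide": [
    [0, 0, 0],
    [0, 0, 0],
    [0, 0, 0],
    [0, 0, 0],
    [0, 0, 0],
    [0, 0, 0],
    [0, 0, 0],
    [0, 0, 0]
  ],
  "roll": [0, 0, 0, 0, 0, 0, 0, 0],
  "claw": [0, 0, 0, 0, 0, 0, 0, 0],
  "force": 60
}}

```text
t: 14.85
eef_pos: [0.6605, 0.0316, -0.002]
tool_rot: [-0.0, 1.0, 0.012, 0.001]
contact_force: [-1.3, 0.3, 6.3]
gripper_width: 0.126
grasp_force: 59.4
```

```bash
python3 - <<'E'
from h import *
where()
E
```

```text
t 14.85 tcp [ 0.6605  0.0316 -0.002 ] ydeg -88.65 z [ 0.002  0.    -1.   ] F [-1.3  0.3  6.3] w 0.126 g 59.4
```

{"fn": "send_rows", "kwargs": {
  "slide": [
    [-8, 0, 0],
    [-22, 0, 0],
    [-40, 0, 0],
    [-60, 0, 0],
    [-80, 0, 0],
    [-100, 0, 0],
    [-115, 0, 0],
    [-120, 0, 0]
  ],
  "roll": [0, 0, 0, 0, 0, 0, 0, 0],
  "claw": [0, 0, 0, 0, 0, 0, 0, 0]
}}

```text
t: 15.52
eef_pos: [0.5364, 0.0283, -0.0034]
tool_rot: [0.0, 1.0, 0.012, -0.001]
contact_force: [-1.7, -0.2, -1.2]
gripper_width: 0.133
grasp_force: 58.4
```

{"fn": "send_rows", "kwargs": {
  "slide": [
    [-10, 0, -5],
    [-20, 0, -15],
    [-30, 0, -30],
    [-40, 0, -45],
    [-40, 0, -60],
    [-40, 0, -60],
    [-40, 0, -60],
    [-40, 0, -60]
  ],
  "roll": [0, 0, 0, 0, 0, 0, 0, 0],
  "claw": [0, 0, 0, 0, 0, 0, 0, 0]
}}

```text
t: 16.18
eef_pos: [0.4994, 0.0276, 0.0561]
tool_rot: [0.0, 1.0, 0.012, -0.0]
contact_force: [-0.5, -0.4, -1.6]
gripper_width: 0.133
grasp_force: 58.4
```

{"fn": "send_rows", "kwargs": {
  "slide": [
    [-3, 20, 0],
    [-7, 50, 0],
    [-11, 80, 0],
    [-14, 110, 0],
    [-17, 140, 0],
    [-20, 170, 0],
    [-23, 200, 0],
    [-25, 220, 0]
  ],
  "roll": [0, 0, 0, 0, 0, 0, 0, 0],
  "claw": [0, 0, 0, 0, 0, 0, 0, 0]
}}

```text
t: 16.85
eef_pos: [0.4784, -0.1961, 0.0553]
tool_rot: [0.0, 1.0, 0.01, -0.001]
contact_force: [0.5, -0.1, -1.1]
gripper_width: 0.128
grasp_force: 58.5
```

{"fn": "send_rows", "kwargs": {
  "slide": [
    [-3, 35, 0],
    [-7, 70, 0],
    [-11, 105, 0],
    [-15, 135, 0],
    [-18, 160, 0],
    [-20, 175, 0],
    [-20, 179, 0],
    [-20, 179, 0]
  ],
  "roll": [0, 0, 0, 0, 0, 0, 0, 0],
  "claw": [0, 0, 0, 0, 0, 0, 0, 0]
}}

```text
t: 17.52
eef_pos: [0.4635, -0.3724, 0.0556]
tool_rot: [-0.0, 1.0, 0.011, -0.0]
contact_force: [0.1, 0.6, -1.7]
gripper_width: 0.132
grasp_force: 58.6
```

{"fn": "send_rows", "kwargs": {
  "slide": [
    [0, 0, 10],
    [0, 0, 25],
    [0, 0, 40],
    [0, 0, 52],
    [0, 0, 60],
    [0, 0, 63],
    [0, 0, 64],
    [0, 0, 64]
  ],
  "roll": [0, 0, 0, 0, 0, 0, 0, 0],
  "claw": [0, 0, 0, 0, 0, 0, 0, 0]
}}

```text
t: 18.18
eef_pos: [0.4644, -0.3716, -0.0074]
tool_rot: [-0.0, 1.0, 0.012, 0.0]
contact_force: [-0.0, 0.3, -0.8]
gripper_width: 0.13
grasp_force: 58.6
```

{"fn": "send_rows", "kwargs": {
  "slide": [
    [0, 0, 1],
    [0, 0, 1],
    [0, 0, 1],
    [0, 0, 1],
    [0, 0, 1],
    [0, 0, 1],
    [0, 0, -20],
    [0, 0, -50]
  ],
  "roll": [0, 0, 0, 0, 0, 0, 0, 0],
  "claw": [0, 0.4, 0.4, 0.4, 0.4, 0.4, 0.4, 0.4]
}}

```text
t: 18.85
eef_pos: [0.4618, -0.3708, 0.0406]
tool_rot: [-0.002, 1.0, 0.012, -0.002]
contact_force: [0.8, -0.7, 0.4]
gripper_width: 0.404
grasp_force: 0.0
```

{"fn": "send_rows", "kwargs": {
  "slide": [
    [0, -20, -40],
    [0, -50, -65],
    [0, -85, -65],
    [0, -120, -65],
    [0, -155, -65],
    [0, -190, -65],
    [0, -225, -65],
    [0, -250, -65]
  ],
  "roll": [0, 0, 0, 0, 0, 0, 0, 0],
  "claw": [0.4, 0.4, 0.4, 0.4, 0.4, 0.4, 0.4, 0.4]
}}

```text
t: 19.52
eef_pos: [0.4577, -0.1191, 0.1079]
tool_rot: [-0.0, 1.0, 0.013, 0.0]
contact_force: [0.2, -0.5, -0.7]
gripper_width: 0.402
grasp_force: 0.0
```

```bash
python3 - <<'E'
from h import *
where();toolmove([.658,.1105,.10],np.pi/2+.025);toolmove([.658,.1105,-.0035])
E
```

```text
t 19.52 tcp [ 0.4577 -0.1191  0.1079] ydeg -88.51 z [ 0.     0.001 -1.   ] F [ 0.2 -0.5 -0.7] w 0.402 g 0.0
slide [ 206.2 -224.4    8.1] roll 0.1
slide [ 206.1 -224.3  111.6]
```

{"fn": "send_rows", "kwargs": {
  "slide": [
    [10, -35, 0],
    [35, -70, 0],
    [62, -105, 0],
    [90, -140, 0],
    [118, -175, 0],
    [148, -205, 0],
    [178, -224, 0],
    [206, -224, 5]
  ],
  "roll": [0, 0, 0, 0, 0, 0, 0, 0],
  "claw": [0.4, 0.4, 0.4, 0.4, 0.4, 0.4, 0.4, 0.4]
}}

```text
t: 20.18
eef_pos: [0.6599, 0.115, 0.1039]
tool_rot: [-0.002, 1.0, 0.016, 0.001]
contact_force: [0.1, 1.1, 0.1]
gripper_width: 0.398
grasp_force: 0.0
```

{"fn": "send_rows", "kwargs": {
  "slide": [
    [0, 0, 0],
    [0, 0, 0],
    [0, 0, 0],
    [0, 0, 15],
    [0, 0, 30],
    [0, 0, 40],
    [0, 0, 40],
    [0, 0, 40]
  ],
  "roll": [0, 0, 0, 0, 0, 0, 0, 0],
  "claw": [0.4, 0.4, 0.4, 0.4, 0.4, 0.4, 0.4, 0.4]
}}

```text
t: 20.85
eef_pos: [0.6578, 0.1059, 0.0625]
tool_rot: [0.0, 1.0, 0.012, -0.001]
contact_force: [0.1, 0.4, 0.5]
gripper_width: 0.401
grasp_force: 0.0
```

```bash
python3 - <<'E'
from h import *
where();toolmove([.658,.1105,-.003],np.pi/2+.025)
E
```

```text
t 20.85 tcp [0.6578 0.1059 0.0625] ydeg -88.67 z [-0.001 -0.    -1.   ] F [0.1 0.4 0.5] w 0.401 g 0.0
slide [ 0.4 -4.6 65.5] roll -0.1
```

{"fn": "send_rows", "kwargs": {
  "slide": [
    [0, -3, 10],
    [0, -3, 25],
    [0, -3, 45],
    [0, -3, 58],
    [0, -3, 65],
    [0, -3, 65],
    [0, -3, 65],
    [0, -3, 65]
  ],
  "roll": [0, 0, 0, 0, 0, 0, 0, 0],
  "claw": [0.4, 0.4, 0.4, 0.4, 0.4, 0.4, 0.4, 0.4]
}}

```text
t: 21.52
eef_pos: [0.6594, 0.1098, -0.0014]
tool_rot: [-0.0, 1.0, 0.012, 0.001]
contact_force: [0.1, -0.2, 0.1]
gripper_width: 0.402
grasp_force: 0.0
```

{"fn": "send_rows", "kwargs": {
  "slide": [
    [0, 0, 0],
    [0, 0, 0],
    [0, 0, 0],
    [0, 0, 0],
    [0, 0, 0],
    [0, 0, 0],
    [0, 0, 0],
    [0, 0, 0]
  ],
  "roll": [0, 0, 0, 0, 0, 0, 0, 0],
  "claw": [0, 0, 0, 0, 0, 0, 0, 0]
}}

```text
t: 22.18
eef_pos: [0.6595, 0.1099, -0.0013]
tool_rot: [-0.0, 1.0, 0.012, 0.001]
contact_force: [-0.8, -0.8, 6.6]
gripper_width: 0.13
grasp_force: 59.4
```

{"fn": "send_rows", "kwargs": {
  "slide": [
    [-8, 0, 0],
    [-22, 0, 0],
    [-40, 0, 0],
    [-60, 0, 0],
    [-80, 0, 0],
    [-100, 0, 0],
    [-115, 0, 0],
    [-120, 0, 0]
  ],
  "roll": [0, 0, 0, 0, 0, 0, 0, 0],
  "claw": [0, 0, 0, 0, 0, 0, 0, 0]
}}

```text
t: 22.85
eef_pos: [0.5353, 0.1062, -0.0027]
tool_rot: [0.001, 1.0, 0.012, -0.001]
contact_force: [-1.1, -0.1, -1.2]
gripper_width: 0.128
grasp_force: 61.6
```

{"fn": "send_rows", "kwargs": {
  "slide": [
    [-10, 0, -5],
    [-20, 0, -15],
    [-30, 0, -30],
    [-40, 0, -45],
    [-40, 0, -60],
    [-40, 0, -60],
    [-40, 0, -60],
    [-40, 0, -60]
  ],
  "roll": [0, 0, 0, 0, 0, 0, 0, 0],
  "claw": [0, 0, 0, 0, 0, 0, 0, 0]
}}

```text
t: 23.52
eef_pos: [0.4985, 0.1055, 0.057]
tool_rot: [0.0, 1.0, 0.012, -0.0]
contact_force: [0.4, 0.9, -1.7]
gripper_width: 0.131
grasp_force: 61.7
```

{"fn": "send_rows", "kwargs": {
  "slide": [
    [-3, 20, 0],
    [-7, 50, 0],
    [-11, 80, 0],
    [-14, 110, 0],
    [-18, 140, 0],
    [-22, 170, 0],
    [-26, 200, 0],
    [-29, 220, 0]
  ],
  "roll": [0, 0, 0, 0, 0, 0, 0, 0],
  "claw": [0, 0, 0, 0, 0, 0, 0, 0]
}}

```text
t: 24.18
eef_pos: [0.4734, -0.1182, 0.0563]
tool_rot: [0.0, 1.0, 0.01, -0.001]
contact_force: [0.7, -0.6, -1.8]
gripper_width: 0.132
grasp_force: 61.6
```

{"fn": "send_rows", "kwargs": {
  "slide": [
    [-4, 30, 0],
    [-8, 60, 0],
    [-12, 90, 0],
    [-16, 115, 0],
    [-19, 135, 0],
    [-20, 147, 0],
    [-20, 147, 0],
    [-20, 147, 0]
  ],
  "roll": [0, 0, 0, 0, 0, 0, 0, 0],
  "claw": [0, 0, 0, 0, 0, 0, 0, 0]
}}

```text
t: 24.85
eef_pos: [0.458, -0.2618, 0.0568]
tool_rot: [-0.001, 1.0, 0.011, -0.001]
contact_force: [-0.1, -0.7, -1.8]
gripper_width: 0.132
grasp_force: 61.6
```

{"fn": "send_rows", "kwargs": {
  "slide": [
    [0, 0, 10],
    [0, 0, 25],
    [0, 0, 40],
    [0, 0, 52],
    [0, 0, 60],
    [0, 0, 64],
    [0, 0, 65],
    [0, 0, 65]
  ],
  "roll": [0, 0, 0, 0, 0, 0, 0, 0],
  "claw": [0, 0, 0, 0, 0, 0, 0, 0]
}}

```text
t: 25.52
eef_pos: [0.4583, -0.2612, -0.0072]
tool_rot: [-0.0, 1.0, 0.013, -0.0]
contact_force: [0.0, 0.4, -0.6]
gripper_width: 0.125
grasp_force: 61.8
```

{"fn": "send_rows", "kwargs": {
  "slide": [
    [0, 0, 1],
    [0, 0, 1],
    [0, 0, 1],
    [0, 0, 1],
    [0, 0, 1],
    [0, 0, 1],
    [0, 0, -30],
    [0, 0, -70]
  ],
  "roll": [0, 0, 0, 0, 0, 0, 0, 0],
  "claw": [0, 0.4, 0.4, 0.4, 0.4, 0.4, 0.4, 0.4]
}}

```text
t: 26.18
eef_pos: [0.4556, -0.261, 0.0605]
tool_rot: [-0.002, 1.0, 0.012, -0.003]
contact_force: [0.9, -1.3, 0.2]
gripper_width: 0.399
grasp_force: 0.0
```

```bash
python3 - <<'E'
from h import *
where()
# fresh A pose
for n,p in dict(A=(.5702,.2901,.243),B=(.4947,.3873,-.2703)).items():
    x=p[0]-.028*np.cos(p[2]);y=p[1]-.028*np.sin(p[2]);print(n,x,y);toolmove([x,y,.10],np.pi/2+p[2])
a=bot.read_camera('top')[:,:,::-1]
c=np.hstack([cv2.resize(a[165:235,320:405],None,fx=4.5,fy=4.5,interpolation=cv2.INTER_CUBIC),cv2.resize(a[160:230,155:240],None,fx=4.5,fy=4.5,interpolation=cv2.INTER_CUBIC)]);cv2.imwrite('pics/n1.png',c)
E
```

```text
t 26.18 tcp [ 0.4556 -0.261   0.0605] ydeg -88.63 z [-0.006  0.003 -1.   ] F [ 0.9 -1.3  0.2] w 0.399 g 0.0
A 0.5430226260833056 0.2833627641430497
slide [ 100.1 -542.3  -38.2] roll -12.6
B 0.46771665666014095 0.39477657556661366
slide [  27.5 -655.4  -37.3] roll 16.9
```

View pics/n1.png

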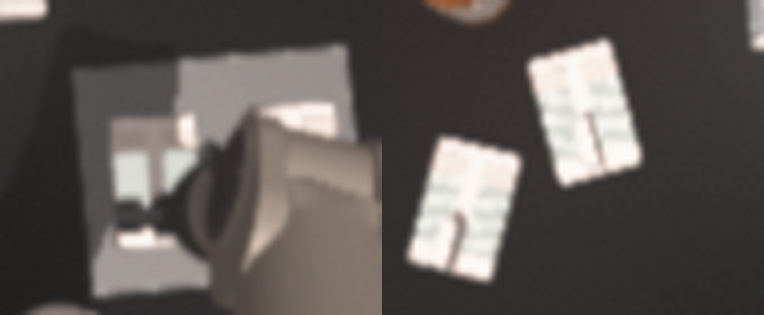

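Both used carriers lie flat on the mat, at crop (150,185) and (290,130). The fresh ones are unmoved. Next is fresh A.

{"fn": "send_rows", "kwargs": {
  "slide": [
    [4, -20, -15],
    [10, -50, -30],
    [17, -85, -38],
    [24, -120, -38],
    [31, -155, -38],
    [38, -190, -38],
    [45, -225, -38],
    [52, -260, -38]
  ],
  "roll": [0, 0, 0, 0, 0, 0, 0, 0],
  "claw": [0.4, 0.4, 0.4, 0.4, 0.4, 0.4, 0.4, 0.4]
}}

```text
t: 26.9
eef_pos: [0.5044, 0.0004, 0.1008]
tool_rot: [0.0, 1.0, 0.012, 0.0]
contact_force: [1.1, -1.5, -0.1]
gripper_width: 0.402
grasp_force: 0.0
```

{"fn": "send_rows", "kwargs": {
  "slide": [
    [7, -38, 0],
    [14, -76, 0],
    [21, -114, 0],
    [28, -152, 0],
    [35, -190, 0],
    [42, -228, 0],
    [46, -260, 0],
    [48, -282, 0]
  ],
  "roll": [-2, -4, -6, -8, -10, -11, -12, -12.6],
  "claw": [0.4, 0.4, 0.4, 0.4, 0.4, 0.4, 0.4, 0.4]
}}

```text
t: 27.57
eef_pos: [0.5452, 0.2864, 0.1007]
tool_rot: [-0.001, 0.992, 0.123, 0.0]
contact_force: [-0.6, 0.7, -0.0]
gripper_width: 0.404
grasp_force: 0.0
```

{"fn": "send_rows", "kwargs": {
  "slide": [
    [0, 0, 0],
    [0, 0, 0],
    [0, 0, 0],
    [0, 0, 0],
    [0, 0, 10],
    [0, 0, 30],
    [0, 0, 40],
    [0, 0, 40]
  ],
  "roll": [0, 0, 0, 0, 0, 0, 0, 0],
  "claw": [0.5, 0.5, 0.5, 0.5, 0.5, 0.5, 0.5, 0.5]
}}

```text
t: 28.23
eef_pos: [0.5438, 0.2796, 0.0576]
tool_rot: [0.001, 0.993, 0.121, -0.002]
contact_force: [-0.7, 0.2, -0.1]
gripper_width: 0.502
grasp_force: 0.0
```

```bash
python3 - <<'E'
from h import *
where();toolmove([.543,.2834,-.0135],np.pi/2+.243)
E
```

```text
t 28.23 tcp [0.5438 0.2796 0.0576] ydeg -76.11 z [-0.004 -0.003 -1.   ] F [-0.7  0.2 -0.1] w 0.502 g 0.0
slide [ 0.5 -4.  71.1] roll -0.0
```

{"fn": "send_rows", "kwargs": {
  "slide": [
    [0, -3, 10],
    [0, -3, 30],
    [0, -3, 50],
    [0, -3, 65],
    [0, -3, 71],
    [0, -3, 71],
    [0, -3, 71],
    [0, -3, 71]
  ],
  "roll": [0, 0, 0, 0, 0, 0, 0, 0],
  "claw": [0.5, 0.5, 0.5, 0.5, 0.5, 0.5, 0.5, 0.5]
}}

```text
t: 28.9
eef_pos: [0.5456, 0.2854, -0.0093]
tool_rot: [-0.0, 0.993, 0.121, 0.001]
contact_force: [-0.5, 0.1, 1.0]
gripper_width: 0.498
grasp_force: 0.0
```

{"fn": "send_rows", "kwargs": {
  "slide": [
    [0, 0, 0],
    [0, 0, 0],
    [0, 0, 0],
    [0, 0, 0],
    [0, 0, 0],
    [0, 0, 0],
    [0, 0, 0],
    [0, 0, 0]
  ],
  "roll": [0, 0, 0, 0, 0, 0, 0, 0],
  "claw": [0, 0, 0, 0, 0, 0, 0, 0],
  "force": 70
}}

```text
t: 29.57
eef_pos: [0.5453, 0.2852, -0.0095]
tool_rot: [-0.0, 0.993, 0.121, 0.001]
contact_force: [-1.0, -0.8, 6.5]
gripper_width: 0.129
grasp_force: 69.8
```

{"fn": "send_rows", "kwargs": {
  "slide": [
    [0, 0, -5],
    [0, 0, -15],
    [0, 0, -30],
    [0, 0, -45],
    [0, 0, -60],
    [0, 0, -60],
    [0, 0, -60],
    [0, 0, -60]
  ],
  "roll": [0, 0, 0, 0, 2, 5, 9, 12],
  "claw": [0, 0, 0, 0, 0, 0, 0, 0]
}}

```text
t: 30.23
eef_pos: [0.5449, 0.2848, 0.0508]
tool_rot: [-0.0, 1.0, 0.014, 0.0]
contact_force: [-1.1, -0.2, -1.6]
gripper_width: 0.131
grasp_force: 68.6
```

```bash
python3 - <<'E'
from h import *
where();toolmove([.525,.1078,.01],np.pi/2+.0265)
E
```

```text
t 30.23 tcp [0.5449 0.2848 0.0508] ydeg -88.35 z [ 0.001  0.    -1.   ] F [-1.1 -0.2 -1.6] w 0.131 g 68.6
slide [-25.  176.4  40.7] roll 0.1
```

{"fn": "send_rows", "kwargs": {
  "slide": [
    [-5, 25, 0],
    [-10, 60, 0],
    [-15, 95, 0],
    [-20, 130, 0],
    [-25, 160, 0],
    [-25, 175, 0],
    [-25, 176, 0],
    [-25, 176, 0]
  ],
  "roll": [0, 0, 0, 0, 0, 0, 0, 0],
  "claw": [0, 0, 0, 0, 0, 0, 0, 0]
}}

```text
t: 30.9
eef_pos: [0.526, 0.1069, 0.0503]
tool_rot: [0.0, 1.0, 0.015, 0.0]
contact_force: [-0.2, -0.6, -1.5]
gripper_width: 0.126
grasp_force: 68.7
```

{"fn": "send_rows", "kwargs": {
  "slide": [
    [0, 0, 10],
    [0, 0, 25],
    [0, 0, 40],
    [0, 0, 47],
    [0, 0, 47],
    [0, 0, 47],
    [0, 0, 47],
    [0, 0, 47]
  ],
  "roll": [0, 0, 0, 0, 0, 0, 0, 0],
  "claw": [0, 0, 0, 0, 0, 0, 0, 0]
}}

```text
t: 31.57
eef_pos: [0.5264, 0.1086, 0.0033]
tool_rot: [-0.0, 1.0, 0.017, 0.001]
contact_force: [0.8, 1.2, -1.6]
gripper_width: 0.13
grasp_force: 68.7
```

```bash
python3 - <<'E'
from h import *
where();toolmove([.525,.1078,.002],np.pi/2+.0265)
m=bot.camera_model('wrist')
a=bot.read_camera('wrist')[:,:,::-1];np.savez('w4.npz',**m)
cv2.imwrite('pics/w4.png',cv2.resize(cv2.convertScaleAbs(a,alpha=1.3),(800,600),interpolation=cv2.INTER_CUBIC))
E
```

```text
t 31.57 tcp [0.5264 0.1086 0.0033] ydeg -88.03 z [ 0.001  0.    -1.   ] F [ 0.8  1.2 -1.6] w 0.130 g 68.7
slide [-1.5  0.7  1.3] roll 0.5
```

View pics/w4.png

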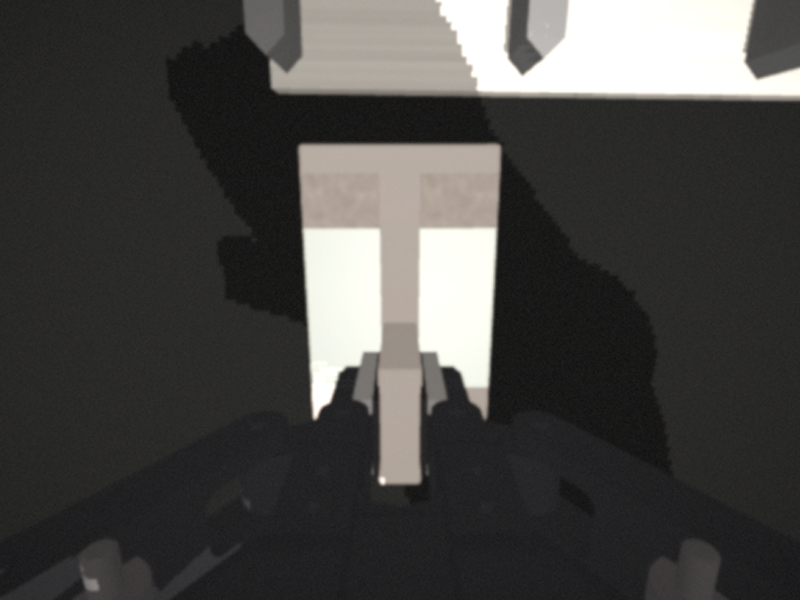

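The wrist view shows the carrier's front corners at (299,146) and (500,146), with the two bay0 nose tips at about (288,70) and (523,72).

```bash
python3 - <<'E'
from h import *
m=dict(np.load('w4.npz'));U=lambda a:(np.array(a)+.5)*.64-.5
for z in (.0225,.0245): 
    w=unproj(m,U([(299,146),(500,146)]),z);print('carrier',z,w.round(4).tolist(),np.linalg.norm(w[0]-w[1]),'mid',w.mean(0).round(4))
for z in (.01,.02,.035):
    w=unproj(m,U([(288,70),(523,72)]),z);print(z,w.round(4).tolist(),np.linalg.norm(w[0]-w[1]),w.mean(0).round(4))
w=unproj(m,U([(272,93),(798,99)]),.01);d=w[1]-w[0];print('floor edge',w.round(4).tolist(),'yaw',np.arctan2(d[0],-d[1]))
p=bot.get_obs()['eef_pos'];print(p)
E
```

```text
carrier 0.0225 [[0.6016, 0.1443, 0.0225], [0.6038, 0.0789, 0.0225]] 0.06539875229650698 mid [0.6027 0.1116 0.0225]
carrier 0.0245 [[0.6015, 0.1438, 0.0245], [0.6037, 0.0793, 0.0245]] 0.06456215573043168 mid [0.6026 0.1116 0.0245]
0.01 [[0.6265, 0.15, 0.01], [0.6287, 0.0707, 0.01]] 0.07936844505645121 [0.6276 0.1104 0.01  ]
0.02 [[0.6245, 0.1478, 0.02], [0.6266, 0.0731, 0.02]] 0.074667769922322 [0.6255 0.1104 0.02  ]
0.035 [[0.6216, 0.1443, 0.035], [0.6234, 0.0767, 0.035]] 0.06761675722112814 [0.6225 0.1105 0.035 ]
floor edge [[0.6191, 0.1557, 0.01], [0.6235, -0.0245, 0.01]] yaw 0.02428437259852543
[0.52641936 0.10843016 0.00333989]
```

{"fn": "send_rows", "kwargs": {
  "slide": [
    [0, 1, 1],
    [0, 1, 1],
    [0, 1, 1],
    [0, 1, 1],
    [8, 1, 1],
    [16, 1, 1],
    [24, 1, 1],
    [24, 1, 1]
  ],
  "roll": [0.5, 0.5, 0.5, 0.5, 0.5, 0.5, 0.5, 0.5],
  "claw": [0, 0, 0, 0, 0, 0, 0, 0]
}}

```text
t: 32.28
eef_pos: [0.5526, 0.108, 0.0019]
tool_rot: [-0.0, 1.0, 0.012, 0.001]
contact_force: [-0.2, 1.1, -0.8]
gripper_width: 0.125
grasp_force: 68.7
```

```bash
python3 - <<'E'
from h import *
where();toolmove([.55,.1083,.002],np.pi/2+.0243)
E
```

```text
t 32.28 tcp [0.5526 0.108  0.0019] ydeg -88.60 z [ 0.003  0.001 -1.   ] F [-0.2  1.1 -0.8] w 0.125 g 68.7
slide [-2.6 -0.3 -0.1] roll 0.0
```

{"fn": "send_rows", "kwargs": {
  "slide": [
    [5, 0, 0],
    [10, 0, 0],
    [16, 0, 0],
    [22, 0, 0],
    [28, 0, 0],
    [34, 0, 0],
    [40, 0, 0],
    [40, 0, 0]
  ],
  "roll": [0, 0, 0, 0, 0, 0, 0, 0],
  "claw": [0, 0, 0, 0, 0, 0, 0, 0]
}}

```text
t: 32.95
eef_pos: [0.5914, 0.1089, 0.0018]
tool_rot: [-0.0, 1.0, 0.012, 0.001]
contact_force: [0.2, 0.1, -1.8]
gripper_width: 0.126
grasp_force: 68.7
```

{"fn": "send_rows", "kwargs": {
  "slide": [
    [6, 0, 0],
    [12, 0, 0],
    [18, 0, 0],
    [24, 0, 0],
    [30, 0, 0],
    [36, 0, 0],
    [40, 0, 0],
    [40, 0, 0]
  ],
  "roll": [0, 0, 0, 0, 0, 0, 0, 0],
  "claw": [0, 0, 0, 0, 0, 0, 0, 0]
}}

```text
t: 33.62
eef_pos: [0.6309, 0.1099, 0.0017]
tool_rot: [-0.0, 1.0, 0.012, 0.0]
contact_force: [0.2, -0.5, -2.1]
gripper_width: 0.126
grasp_force: 68.7
```

{"fn": "send_rows", "kwargs": {
  "slide": [
    [5, 0, 0],
    [10, 0, 0],
    [15, 0, 0],
    [20, 0, 0],
    [24, 0, 0],
    [26, 0, 0],
    [26, 0, 0],
    [26, 0, 0]
  ],
  "roll": [0, 0, 0, 0, 0, 0, 0, 0],
  "claw": [0, 0, 0, 0, 0, 0, 0, 0]
}}

```text
t: 34.28
eef_pos: [0.6556, 0.1105, 0.0015]
tool_rot: [0.0, 1.0, 0.013, -0.0]
contact_force: [-0.5, 0.1, -1.5]
gripper_width: 0.131
grasp_force: 68.7
```

{"fn": "send_rows", "kwargs": {
  "slide": [
    [1, 0, 0],
    [2, 0, 0],
    [3, 0, 0],
    [4, 0, 0],
    [5, 0, 0],
    [5, 0, 0],
    [5, 0, 0],
    [5, 0, 0]
  ],
  "roll": [0, 0, 0, 0, 0, 0, 0, 0],
  "claw": [0, 0, 0, 0, 0, 0, 0, 0]
}}

```text
t: 34.95
eef_pos: [0.6604, 0.1107, 0.0015]
tool_rot: [0.0, 1.0, 0.013, -0.0]
contact_force: [-0.9, 0.9, -1.3]
gripper_width: 0.128
grasp_force: 68.8
```

{"fn": "send_rows", "kwargs": {
  "slide": [
    [1, 0, 0],
    [2, 0, 0],
    [3, 0, 0],
    [3, 0, 0],
    [3, 0, 0],
    [3, 0, 0],
    [3, 0, 0],
    [3, 0, 0]
  ],
  "roll": [0, 0, 0, 0, 0, 0, 0, 0],
  "claw": [0, 0, 0, 0, 0, 0, 0, 0]
}}

```text
t: 35.62
eef_pos: [0.6603, 0.1108, 0.0011]
tool_rot: [0.0, 1.0, 0.013, -0.003]
contact_force: [-10.3, 1.0, 4.5]
gripper_width: 0.128
grasp_force: 69.9
```

Fx = −10 N at x = 0.660, so it is against the back stop. I lower it slightly and release.

{"fn": "send_rows", "kwargs": {
  "slide": [
    [-2, 0, 0],
    [-2, 0, 1.5],
    [-2, 0, 1.5],
    [-2, 0, 1.5],
    [-2, 0, 1.5],
    [-2, 0, 1.5],
    [-2, 0, 1.5],
    [-2, 0, 1.5]
  ],
  "roll": [0, 0, 0, 0, 0, 0, 0, 0],
  "claw": [0, 0, 0, 0.4, 0.4, 0.4, 0.4, 0.4]
}}

```text
t: 36.28
eef_pos: [0.6623, 0.1107, 0.0002]
tool_rot: [-0.0, 1.0, 0.013, 0.0]
contact_force: [-0.3, -0.1, -0.5]
gripper_width: 0.406
grasp_force: 0.0
```

{"fn": "send_rows", "kwargs": {
  "slide": [
    [0, 0, -15],
    [0, 0, -45],
    [0, 0, -75],
    [0, 0, -100],
    [0, 0, -100],
    [0, 0, -100],
    [0, 0, -100],
    [0, 0, -100]
  ],
  "roll": [0, 0, 0, 0, 0, 0, 0, 0],
  "claw": [0.4, 0.4, 0.4, 0.4, 0.4, 0.4, 0.4, 0.4]
}}

```text
t: 36.95
eef_pos: [0.6609, 0.1104, 0.0992]
tool_rot: [0.0, 1.0, 0.013, -0.001]
contact_force: [0.4, -0.0, -0.2]
gripper_width: 0.4
grasp_force: 0.0
```

```bash
python3 - <<'E'
from h import *
where();toolmove([.4677,.3948,.10],np.pi/2-.2703)
E
```

```text
t 36.95 tcp [0.6609 0.1104 0.0992] ydeg -88.54 z [-0.002 -0.001 -1.   ] F [ 0.4 -0.  -0.2] w 0.400 g 0.0
slide [-185.9 -289.2   -0.6] roll 16.9
```

{"fn": "send_rows", "kwargs": {
  "slide": [
    [-15, -15, 0],
    [-38, -40, 0],
    [-60, -70, 0],
    [-80, -100, 0],
    [-95, -130, 0],
    [-110, -160, 0],
    [-120, -185, 0],
    [-130, -205, 0]
  ],
  "roll": [0, 0, 0, 0, 0, 0, 0, 0],
  "claw": [0.4, 0.4, 0.4, 0.4, 0.4, 0.4, 0.4, 0.4]
}}

```text
t: 37.62
eef_pos: [0.5243, 0.3146, 0.0991]
tool_rot: [0.0, 1.0, 0.014, -0.001]
contact_force: [0.0, -0.1, -1.0]
gripper_width: 0.406
grasp_force: 0.0
```

{"fn": "send_rows", "kwargs": {
  "slide": [
    [-20, -30, 0],
    [-40, -60, 0],
    [-56, -84, 0],
    [-56, -84, 0],
    [-56, -84, 0],
    [-56, -84, 0],
    [-56, -84, 0],
    [-56, -84, 0]
  ],
  "roll": [3, 6, 9, 12, 15, 16.9, 16.9, 16.9],
  "claw": [0.5, 0.5, 0.5, 0.5, 0.5, 0.5, 0.5, 0.5]
}}

```text
t: 38.28
eef_pos: [0.468, 0.3944, 0.0992]
tool_rot: [0.001, 0.991, -0.134, -0.001]
contact_force: [0.4, 0.2, -0.3]
gripper_width: 0.499
grasp_force: 0.0
```

```bash
python3 - <<'E'
from h import *
where();toolmove([.4677,.3948,-.0135],np.pi/2-.2703)
E
```

```text
t 38.28 tcp [0.468  0.3944 0.0992] ydeg -105.38 z [-0.001 -0.001 -1.   ] F [ 0.4  0.2 -0.3] w 0.499 g 0.0
slide [ -0.3  -0.5 112.7] roll 0.1
```

{"fn": "send_rows", "kwargs": {
  "slide": [
    [0, 0, 20],
    [0, 0, 50],
    [0, 0, 80],
    [0, 0, 100],
    [0, 0, 109],
    [0, 0, 109],
    [0, 0, 109],
    [0, 0, 109]
  ],
  "roll": [0, 0, 0, 0, 0, 0, 0, 0],
  "claw": [0.5, 0.5, 0.5, 0.5, 0.5, 0.5, 0.5, 0.5]
}}

```text
t: 38.95
eef_pos: [0.4693, 0.3958, -0.0075]
tool_rot: [-0.001, 0.991, -0.134, 0.001]
contact_force: [0.3, -0.5, -0.5]
gripper_width: 0.495
grasp_force: 0.0
```

{"fn": "send_rows", "kwargs": {
  "slide": [
    [0, 0, 0],
    [0, 0, 0],
    [0, 0, 0],
    [0, 0, 0],
    [0, 0, 0],
    [0, 0, 0],
    [0, 0, 0],
    [0, 0, 0]
  ],
  "roll": [0, 0, 0, 0, 0, 0, 0, 0],
  "claw": [0, 0, 0, 0, 0, 0, 0, 0]
}}

```text
t: 39.62
eef_pos: [0.4692, 0.3956, -0.0077]
tool_rot: [-0.001, 0.991, -0.134, 0.001]
contact_force: [0.7, -0.6, 5.6]
gripper_width: 0.129
grasp_force: 69.0
```

{"fn": "send_rows", "kwargs": {
  "slide": [
    [0, 0, -5],
    [0, 0, -15],
    [0, 0, -30],
    [0, 0, -45],
    [0, 0, -60],
    [0, 0, -60],
    [0, 0, -60],
    [0, 0, -60]
  ],
  "roll": [0, 0, 0, 0, -2, -5, -9, -13],
  "claw": [0, 0, 0, 0, 0, 0, 0, 0]
}}

```text
t: 40.28
eef_pos: [0.4686, 0.3949, 0.0522]
tool_rot: [-0.0, 1.0, -0.02, 0.0]
contact_force: [0.7, -0.4, -0.9]
gripper_width: 0.126
grasp_force: 68.2
```

```bash
python3 - <<'E'
from h import *
where();toolmove([.526,.0275,.0018],np.pi/2+.0243)
E
```

```text
t 40.28 tcp [0.4686 0.3949 0.0522] ydeg -92.25 z [ 0.001  0.    -1.   ] F [ 0.7 -0.4 -0.9] w 0.126 g 68.2
slide [ 71.8 364.9  50.3] roll -3.6
```

{"fn": "send_rows", "kwargs": {
  "slide": [
    [3, 20, 0],
    [8, 50, 0],
    [14, 80, 0],
    [20, 110, 0],
    [26, 140, 0],
    [31, 165, 0],
    [35, 190, 0],
    [40, 210, 0]
  ],
  "roll": [0, 0, 0, 0, 0, 0, 0, 0],
  "claw": [0, 0, 0, 0, 0, 0, 0, 0]
}}

```text
t: 40.95
eef_pos: [0.4993, 0.1808, 0.0516]
tool_rot: [0.001, 1.0, -0.022, -0.0]
contact_force: [0.5, -0.6, -1.0]
gripper_width: 0.126
grasp_force: 68.3
```

{"fn": "send_rows", "kwargs": {
  "slide": [
    [6, 30, 0],
    [12, 60, 0],
    [18, 90, 0],
    [24, 120, 0],
    [28, 140, 0],
    [32, 155, 0],
    [32, 155, 0],
    [32, 155, 0]
  ],
  "roll": [-0.5, -1, -1.5, -2, -2.5, -3, -3.6, -3.6],
  "claw": [0, 0, 0, 0, 0, 0, 0, 0]
}}

```text
t: 41.62
eef_pos: [0.5249, 0.0265, 0.0515]
tool_rot: [0.0, 1.0, 0.009, 0.0]
contact_force: [-0.5, -0.0, -1.2]
gripper_width: 0.128
grasp_force: 68.4
```

{"fn": "send_rows", "kwargs": {
  "slide": [
    [0, 0, 10],
    [0, 0, 25],
    [0, 0, 40],
    [0, 0, 47],
    [0, 0, 48],
    [0, 0, 48],
    [0, 0, 48],
    [0, 0, 48]
  ],
  "roll": [0, 0, 0, 0, 0, 0, 0, 0],
  "claw": [0, 0, 0, 0, 0, 0, 0, 0]
}}

```text
t: 42.28
eef_pos: [0.5254, 0.0275, 0.0038]
tool_rot: [-0.0, 1.0, 0.01, 0.001]
contact_force: [-0.4, 0.4, -0.9]
gripper_width: 0.126
grasp_force: 68.4
```

```bash
python3 - <<'E'
from h import *
where();toolmove([.526,.0274,.0037],np.pi/2+.0243)
m=bot.camera_model('wrist');np.savez('w5.npz',**m)
a=bot.read_camera('wrist')[:,:,::-1]
cv2.imwrite('pics/w5.png',cv2.resize(cv2.convertScaleAbs(a,alpha=1.3),(800,600),interpolation=cv2.INTER_CUBIC))
# carrier front-edge ends by row profile (pixels 512 wide)
g=a.astype(int).sum(2)
for r in (100,105,110): print(r,[int(i) for i in np.where(abs(np.diff(g[r,120:400]))>60)[0]+120])
E
```

```text
t 42.28 tcp [0.5254 0.0275 0.0038] ydeg -88.83 z [ 0.001  0.    -1.   ] F [-0.4  0.4 -0.9] w 0.126 g 68.4
slide [0.6 0.2 0.1] roll -0.2
100 [190, 191, 318, 319, 320]
105 [190, 191, 192, 318, 319]
110 [190, 191, 192, 318, 319]
```

{"fn": "send_rows", "kwargs": {
  "slide": [
    [5, 0, 0],
    [11, 0, 0],
    [17, 0, 0],
    [23, 0, 0],
    [29, 0, 0],
    [35, 0, 0],
    [40, 0, 0],
    [40, 0, 0]
  ],
  "roll": [-0.2, -0.2, -0.2, -0.2, -0.2, -0.2, -0.2, -0.2],
  "claw": [0, 0, 0, 0, 0, 0, 0, 0]
}}

```text
t: 43.0
eef_pos: [0.5663, 0.0281, 0.0032]
tool_rot: [-0.0, 1.0, 0.012, 0.001]
contact_force: [0.4, 0.6, -1.0]
gripper_width: 0.124
grasp_force: 68.4
```

{"fn": "send_rows", "kwargs": {
  "slide": [
    [5, 0, 0],
    [11, 0, 0],
    [17, 0, 0],
    [23, 0, 0],
    [29, 0, 0],
    [35, 0, 0],
    [40, 0, 0],
    [40, 0, 0]
  ],
  "roll": [0, 0, 0, 0, 0, 0, 0, 0],
  "claw": [0, 0, 0, 0, 0, 0, 0, 0]
}}

```text
t: 43.67
eef_pos: [0.6062, 0.029, 0.0032]
tool_rot: [-0.0, 1.0, 0.012, 0.001]
contact_force: [0.6, -0.0, -1.1]
gripper_width: 0.127
grasp_force: 68.4
```

{"fn": "send_rows", "kwargs": {
  "slide": [
    [6, 0, 0],
    [12, 0, 0],
    [18, 0, 0],
    [24, 0, 0],
    [30, 0, 0],
    [36, 0, 0],
    [40, 0, 0],
    [40, 0, 0]
  ],
  "roll": [0, 0, 0, 0, 0, 0, 0, 0],
  "claw": [0, 0, 0, 0, 0, 0, 0, 0]
}}

```text
t: 44.33
eef_pos: [0.6459, 0.0299, 0.0032]
tool_rot: [-0.0, 1.0, 0.012, 0.0]
contact_force: [-1.1, 0.4, -1.1]
gripper_width: 0.126
grasp_force: 68.4
```

{"fn": "send_rows", "kwargs": {
  "slide": [
    [2, 0, 0],
    [4, 0, 0],
    [6, 0, 0],
    [8, 0, 0],
    [9, 0, 0],
    [10, 0, 0],
    [10, 0, 0],
    [10, 0, 0]
  ],
  "roll": [0, 0, 0, 0, 0, 0, 0, 0],
  "claw": [0, 0, 0, 0, 0, 0, 0, 0]
}}

```text
t: 45.0
eef_pos: [0.6547, 0.0301, 0.0031]
tool_rot: [0.0, 1.0, 0.012, -0.0]
contact_force: [0.2, 0.6, -1.2]
gripper_width: 0.128
grasp_force: 68.4
```

{"fn": "send_rows", "kwargs": {
  "slide": [
    [1, 0, 0],
    [2, 0, 0],
    [3, 0, 0],
    [4, 0, 0],
    [5, 0, 0],
    [5, 0, 0],
    [5, 0, 0],
    [5, 0, 0]
  ],
  "roll": [0, 0, 0, 0, 0, 0, 0, 0],
  "claw": [0, 0, 0, 0, 0, 0, 0, 0]
}}

```text
t: 45.67
eef_pos: [0.6598, 0.0302, 0.0031]
tool_rot: [0.0, 1.0, 0.012, -0.0]
contact_force: [0.5, -0.4, -0.8]
gripper_width: 0.13
grasp_force: 68.4
```

{"fn": "send_rows", "kwargs": {
  "slide": [
    [1, 0, 0],
    [2, 0, 0],
    [3, 0, 0],
    [4, 0, 0],
    [4, 0, 0],
    [4, 0, 0],
    [4, 0, 0],
    [4, 0, 0]
  ],
  "roll": [0, 0, 0, 0, 0, 0, 0, 0],
  "claw": [0, 0, 0, 0, 0, 0, 0, 0]
}}

```text
t: 46.33
eef_pos: [0.6606, 0.0303, 0.0027]
tool_rot: [0.0, 1.0, 0.012, -0.003]
contact_force: [-9.1, 0.5, 5.3]
gripper_width: 0.128
grasp_force: 69.5
```

{"fn": "send_rows", "kwargs": {
  "slide": [
    [-3, 0, 0],
    [-3, 0, 1.5],
    [-3, 0, 1.5],
    [-3, 0, 1.5],
    [-3, 0, 1.5],
    [-3, 0, 1.5],
    [-3, 0, 1.5],
    [-3, 0, 1.5]
  ],
  "roll": [0, 0, 0, 0, 0, 0, 0, 0],
  "claw": [0, 0, 0, 0.4, 0.4, 0.4, 0.4, 0.4]
}}

```text
t: 47.0
eef_pos: [0.661, 0.0302, 0.0015]
tool_rot: [-0.0, 1.0, 0.012, 0.0]
contact_force: [0.2, 0.6, -0.3]
gripper_width: 0.401
grasp_force: 0.0
```

{"fn": "send_rows", "kwargs": {
  "slide": [
    [0, 0, -15],
    [0, 0, -45],
    [0, 0, -80],
    [0, 0, -110],
    [-10, 30, -120],
    [-20, 70, -120],
    [-35, 110, -120],
    [-38, 140, -120]
  ],
  "roll": [0, 0, 0, 0, 0, 0, 0, 0],
  "claw": [0.4, 0.4, 0.4, 0.4, 0, 0, 0, 0]
}}

```text
t: 47.67
eef_pos: [0.6243, -0.1144, 0.1232]
tool_rot: [0.001, 1.0, 0.011, 0.0]
contact_force: [-0.2, -1.0, -0.0]
gripper_width: -0.004
grasp_force: 0.0
```

```bash
python3 - <<'E'
from h import *
where();toolmove([.623,-.141,.118],np.pi/2+.0243)
t=bot.camera_model('top');C=lambda a:(np.array(a)+.5)/4-.5+[155,120]
a=bot.read_camera('top')[:,:,::-1]
s=bot.read_camera('side')[:,:,::-1]
c1=cv2.resize(a[120:235,225:405],None,fx=4,fy=4,interpolation=cv2.INTER_CUBIC)[:,:720]
cv2.imwrite('pics/n2_top.png',c1);cv2.imwrite('pics/n2_side.png',cv2.resize(s[100:260,170:400],None,fx=3,fy=3))
# corners of slab colours on mat: white mask
hsv=cv2.cvtColor(a,cv2.COLOR_BGR2HSV)[165:235,325:405]
w=((hsv[...,2]>165)).astype(np.uint8)
n,l,st,ce=cv2.connectedComponentsWithStats(w)
for i in range(1,n):
    if st[i,4]>40: print(st[i],unproj(t,[ce[i]+[325,165]],.016).round(3))
E
```

```text
t 47.67 tcp [ 0.6243 -0.1144  0.1232] ydeg -88.75 z [ 0.    -0.002 -1.   ] F [-0.2 -1.  -0. ] w -0.004 g 0.0
slide [-1.9 26.6  5.3] roll -0.1
[ 50  22  22  32 594] [[ 0.491 -0.373  0.016]]
```

```bash
python3 - <<'E'
import cv2,numpy as np
a=cv2.imread('pics/n2_top.png');b=cv2.imread('pics/n2_side.png')
a=cv2.resize(a,(480,307));b=cv2.resize(b[:,:480],(417,417))
# side full & top
c=np.zeros((600,800,3),np.uint8);c[:307,:480]=a;c[183:,383:]=b
cv2.imwrite('pics/n3.png',c)
E
```

```text
(no output)
```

View pics/n3.png

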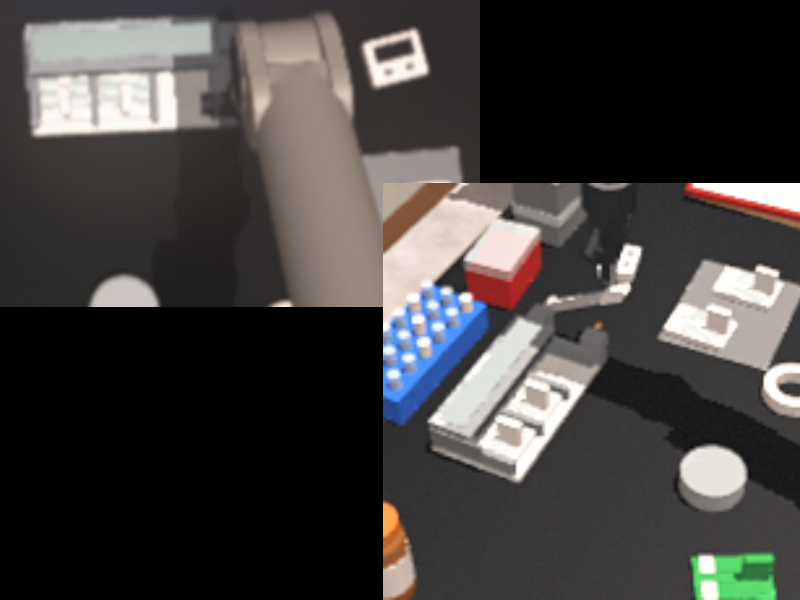

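The side view shows both fresh carriers seated in bays 0 and 1, and both used carriers on the mat. The nearer used one at (703,326) looks shifted. I'll measure it with the other at (745,287).

```bash
python3 - <<'E'
from h import *
s=bot.camera_model('side');t=bot.camera_model('top')
f=lambda p:np.array([170+(p[0]-383)*480/417/3,100+(p[1]-183)*480/417/3])
for p in [(703,326),(745,287),(667,325),(711,347)]: print(p,unproj(s,[f(p)],.016).round(4))
for p in [(707,262),(660,338),(768,366)]: print('mat',p,unproj(s,[f(p)],.004).round(4))
for c in [(.4863,-.261),(.4917,-.371)]:
    q=proj(s,[[c[0]+a*.05,c[1]+b*.033,.016] for a,b in((1,1),(1,-1),(-1,-1),(-1,1))]);print(((q-[170,100])*3*417/480+[383,183]).round(0).tolist())
where()
E
```

```text
(703, 326) [[ 0.5133 -0.2463  0.016 ]]
(745, 287) [[ 0.4898 -0.3676  0.016 ]]
(667, 325) [[ 0.565 -0.222  0.016]]
(711, 347) [[ 0.483  -0.2069  0.016 ]]
mat (707, 262) [[ 0.5767 -0.4143  0.004 ]]
mat (660, 338) [[ 0.567  -0.2014  0.004 ]]
mat (768, 366) [[ 0.3922 -0.2203  0.004 ]]
[[685.0, 328.0], [702.0, 304.0], [759.0, 323.0], [744.0, 348.0]]
[[709.0, 288.0], [724.0, 266.0], [780.0, 283.0], [766.0, 306.0]]
t 47.77 tcp [ 0.6248 -0.1198  0.1227] ydeg -89.24 z [ 0.    -0.005 -1.   ] F [-0.4 -0.3  0.5] w 0.004 g 0.0
```

The knocked carrier is still well inside the mat (mat frame about x 0.027, y 0.069) and flat, so it can stay. Now the lever.

{"fn": "send_rows", "kwargs": {
  "slide": [
    [-3, 15, 0],
    [-3, 30, 0],
    [-3, 30, 0],
    [-3, 30, 0],
    [-3, 30, 0],
    [-3, 30, 0],
    [-3, 30, 0],
    [-3, 30, 0]
  ],
  "roll": [0, 0, 0, 0, 0, 0, 0, 0],
  "claw": [0, 0, 0, 0, 0, 0, 0, 0]
}}

```text
t: 48.43
eef_pos: [0.6239, -0.1397, 0.1216]
tool_rot: [-0.0, 1.0, 0.012, -0.0]
contact_force: [0.2, 0.5, 0.4]
gripper_width: -0.001
grasp_force: 0.0
```

```bash
python3 - <<'E'
from h import *
where();toolmove([.621,-.141,.0925],np.pi/2+.0243)
E
```

```text
t 48.43 tcp [ 0.6239 -0.1397  0.1216] ydeg -88.57 z [-0.  0. -1.] F [0.2 0.5 0.4] w -0.001 g 0.0
slide [-3.   1.2 29.1] roll 0.0
```

{"fn": "send_rows", "kwargs": {
  "slide": [
    [-2, 1, 15],
    [-3, 1, 26],
    [-5, 1, 33],
    [-9, 1, 40],
    [-13, 1, 48],
    [-17, 1, 56],
    [-20, 1, 64],
    [-20, 1, 66]
  ],
  "roll": [0, 0, 0, 0, 0, 0, 0, 0],
  "claw": [0, 0, 0, 0, 0, 0, 0, 0]
}}

```text
t: 49.1
eef_pos: [0.603, -0.142, 0.0544]
tool_rot: [-0.0, 1.0, 0.012, -0.0]
contact_force: [1.8, 0.8, 2.9]
gripper_width: 0.001
grasp_force: 1.7
```

{"fn": "send_rows", "kwargs": {
  "slide": [
    [-2, 0, 6],
    [-3, 0, 12],
    [-4, 0, 18],
    [-4, 0, 24],
    [-4, 0, 28],
    [-4, 0, 31],
    [-4, 0, 33],
    [-4, 0, 33]
  ],
  "roll": [0, 0, 0, 0, 0, 0, 0, 0],
  "claw": [0, 0, 0, 0, 0, 0, 0, 0]
}}

```text
t: 49.77
eef_pos: [0.5983, -0.1423, 0.0224]
tool_rot: [0.0, 1.0, 0.012, -0.002]
contact_force: [-4.2, 0.4, 5.4]
gripper_width: -0.001
grasp_force: 2.7
```

{"fn": "send_rows", "kwargs": {
  "slide": [
    [0, 0, 1],
    [0, 0, 2],
    [0, 0, 3],
    [0, 0, 4],
    [0, 0, 5],
    [0, 0, 5],
    [0, 0, 5],
    [0, 0, 5]
  ],
  "roll": [0, 0, 0, 0, 0, 0, 0, 0],
  "claw": [0, 0, 0, 0, 0, 0, 0, 0]
}}

```text
t: 50.43
eef_pos: [0.5984, -0.1425, 0.0216]
tool_rot: [0.001, 1.0, 0.012, -0.001]
contact_force: [-17.9, 2.3, 41.8]
gripper_width: 0.0
grasp_force: 21.2
```

{"fn": "send_rows", "kwargs": {
  "slide": [
    [0, 0, -8],
    [0, 0, -30],
    [0, 0, -60],
    [0, 0, -100],
    [-20, 0, -120],
    [-50, 0, -120],
    [-80, 0, -120],
    [-100, 0, -120]
  ],
  "roll": [0, 0, 0, 0, 0, 0, 0, 0],
  "claw": [0, 0, 0, 0, 0, 0, 0, 0]
}}

```text
t: 51.1
eef_pos: [0.4971, -0.1451, 0.1374]
tool_rot: [0.0, 1.0, 0.011, -0.001]
contact_force: [-0.2, -0.5, -1.5]
gripper_width: -0.0
grasp_force: 0.0
```

```bash
python3 - <<'E'
from h import *
where()
for n in ('side','wrist'):
    m=bot.camera_model(n);a=bot.read_camera(n)[:,:,::-1]
    print(n,'up',proj(m,[[.623,-.141,.124]]).round(1),'down',proj(m,[[.600,-.141,.061]]).round(1))
    g=cv2.cvtColor(a,cv2.COLOR_BGR2GRAY)
    for lab,P in (('up',[.623,-.141,.124]),('down',[.600,-.141,.061])):
        u,v=proj(m,[P])[0].round().astype(int)
        if 9<u<503 and 9<v<375: print(lab,'\n',g[v-8:v+9:2,u-8:u+9:2])
a=bot.read_camera('top');t=bot.camera_model('top')
m=bot.camera_model('side');a=bot.read_camera('side');g=cv2.cvtColor(a,cv2.COLOR_RGB2GRAY)
w=(g[120:190,270:350]>170).astype(np.uint8);k,l,st,ce=cv2.connectedComponentsWithStats(w)
for i in range(1,k):
    if st[i,4]>30: print('white',st[i],(ce[i]+[270,120]).round(1),unproj(m,[ce[i]+[270,120]],.016).round(3))
E
```

```text
t 51.10 tcp [ 0.4971 -0.1451  0.1374] ydeg -88.68 z [-0.001 -0.001 -1.   ] F [-0.2 -0.5 -1.5] w -0.000 g 0.0
side up [[258.  141.1]] down [[263.  155.3]]
up 
 [[ 48 172 246 255 255 255 255 255 223]
 [ 49 130 178 172 170 169 168 170 138]
 [ 53  47  33  45 118 146 156 171  63]
 [ 50  51  53  51  53  53  50  50  53]
 [ 53  52  54  53  52  52  54  55  54]
 [ 52  52  53  54  52  54  56  58  53]
 [ 51  53  54  52  52  57  52  55  55]
 [ 52  52  51  54  53  52  54  55  57]
 [128  53  48  53  53  53  53  53  56]]
down 
 [[ 52  52  56  54  55  54  52  55  55]
 [ 51  52  53  53  51  55  54  57  54]
 [ 93  77  80 142  99  71  51  54  55]
 [138 140 170 174 176 180 178  56  56]
 [124 167 174 174 174 175 167  61  58]
 [ 80 141 177 184 176 177  87  53  56]
 [ 93  48  53 102 160 133  53  55  58]
 [ 93  46  52  55  53  53  53  54  55]
 [ 81  27  21  20  53  57  55  55  58]]
wrist up [[253.   -2.8]] down [[252.9  60.1]]
down 
 [[140 140 141 140 141 140 140 140 140]
 [140 140 140 140 140 141 140 140 140]
 [141 140 140 141 141 140 140 140 139]
 [140 140 141 141 141 141 141 140 140]
 [140 140 141 141 141 141 140 141 140]
 [141 142 141 140 140 141 141 140 140]
 [142 140 141 140 140 140 140 141 140]
 [140 141 141 141 140 140 141 139 141]
 [141 141 141 141 141 141 140 141 140]]
white [   8   11   62   58 1399] [309.5 155.1] [[ 0.452 -0.277  0.016]]
```

The pad is now seen at the "down" position (262,154), and the "up" spot is empty. Last check: the used carriers and the fresh fins.

```bash
python3 - <<'E'
from h import *
where();m=bot.camera_model('side');a=bot.read_camera('side');g=cv2.cvtColor(a,cv2.COLOR_RGB2GRAY)
for th in (190,205,220):
    w=(g[120:190,270:350]>th).astype(np.uint8);k,l,st,ce=cv2.connectedComponentsWithStats(w)
    for i in range(1,k):
        if st[i,4]>30: print(th,st[i],unproj(m,[ce[i]+[270,120]],.016).round(3))
b=np.load('sidenow.npy');n2=cv2.imread('pics/n2_side.png')
p=cv2.resize(n2,(230,160),interpolation=cv2.INTER_AREA);d=cv2.absdiff(cv2.cvtColor(p,cv2.COLOR_BGR2GRAY),g[100:260,170:400])
for lab,c in (('mat carriers',(slice(25,75),slice(110,170))),('bays',(slice(60,115),slice(18,70)))): print(lab,(d[c]>40).mean(),d[c].mean())
E
```

```text
t 51.30 tcp [ 0.5001 -0.145   0.1377] ydeg -88.67 z [ 0.001 -0.    -1.   ] F [0.2 0.6 1.1] w 0.002 g 0.0
190 [ 26  12  28  16 217] [[ 0.492 -0.37   0.016]]
190 [  8  26  28  18 275] [[ 0.522 -0.251  0.016]]
190 [ 46  49  24  17 215] [[ 0.342 -0.188  0.016]]
205 [ 26  12  28  16 209] [[ 0.492 -0.369  0.016]]
205 [  8  26  28  17 259] [[ 0.523 -0.25   0.016]]
205 [ 46  49  24  17 208] [[ 0.342 -0.188  0.016]]
220 [ 27  12  27  16 194] [[ 0.493 -0.369  0.016]]
220 [  8  26  28  17 246] [[ 0.523 -0.249  0.016]]
220 [ 46  49  24  17 195] [[ 0.341 -0.187  0.016]]
mat carriers 0.019 5.457333333333334
bays 0.045104895104895106 7.875174825174825
```

```bash
python3 -c "
from station import bot
print(bot.hand_in())"
```

```text
the job is handed in; nothing more can be done
None
```

I handed the job in at about 51 s: both used carriers are flat on the mat, both fresh carriers are against the back stop in the left and middle bays, and the lever stayed down when I let go. The hand-in returned no verdict. One used carrier was knocked aside during the run but stayed on the mat.

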